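# Change over the wedge-lock polishing fixture

### The job

Change over the polishing fixture: draw the thumb wedge right back, slide the clamp bar open, and move the finished core insert from the fixture to stand in the black tray, never tipping it over. Stand every fallen insert upright on its heel between the bar and the fixed jaw. Then slide the thumb wedge along its ramp until it jams the bar tight on all of them, leaving the other things on the bench in place.

Things in the scene. Friction and masses are not known exactly. Their poses are not given: they have to be found in the camera images.
- fixture: Low steel wedge-lock fixture, 200 (x) x 300 (y) mm, fixed to the bench. Origin: middle of its underside; x points away from the robot, z up. Base plate top at z = 15 mm; the near ramp block's top is at 41 mm (screw heads 46). From far to near: fixed jaw, gap for the inserts (nest), sliding bar, wedge, ramp block.
- nest (a point): Middle of the open nest floor (fixture x = 39, y = 0, z = 15 mm), axes as the fixture's. The fixed jaw's face is 26 mm further in x, its top 35 mm above the floor. The nest is clear for 130 mm either way along y. End blocks 28 mm high.
- bar_slide (a joint): Travel of the clamp bar along the fixture's x, m: 0 = open (gap 52 mm), growing as the gap closes (gap = 52 mm - value); 0.016 when it touches 36 mm inserts; stop at 0.030. About 2 N of friction; stays where left. It cannot open further than the wedge behind it allows, and the advancing wedge pushes it closed.
- bar: The steel clamp bar: 28 (x) x 254 (y) x 30 mm, its top 45 mm above the bench. Origin: middle of its near lower edge; axes as the fixture's.
- bar_grip (a point): Finger plate standing up from the bar: 14 mm thick (y), 24 mm wide (x), from 45 to 78 mm above the bench; this point is in its middle, 66 mm above the bench. Pinch it across y, or push it. Axes as the fixture's.
- wedge_slide (a joint): Travel of the thumb wedge along its ramp, m: 0 = fully drawn back (to the fixture's -y), stop at 0.100. It runs level along the fixture's (x, y) = (sin 12 deg, cos 12 deg), so 1 mm of travel gains 0.21 mm towards the bar. With inserts in the nest it comes tight at about 0.08. 2 N of friction; self-locking. Pushing with 10 to 20 N jams it well.
- wedge: The brass thumb wedge, 100 mm long (y), its top 43 mm above the bench, thick end to -y. Origin: middle of the lower edge of its face to the bar; axes as the fixture's.
- wedge_tab (a point): Thumb tab standing up from the wedge's thick end: 16 mm thick (y), 22 mm wide (x), from 43 to 78 mm above the bench; this point is in its middle, 66 mm above the bench. Pinch it across y, or push it. Axes as the fixture's.
- finished: The finished core insert, shaped as the others, standing in the nest at the start. Origin: middle of its heel underside; z up along its 100 mm length, x its 36 mm thickness (flat faces to the jaws), y its width (heel 56 mm, shank 34 mm).
- tray: Black open tray fixed on the bench, 130 x 130 mm outside, floor and walls 5 mm thick, rim 25 mm above the bench. Origin: middle of its underside.
- insert1: Aluminium core insert, fallen on the bench (two or three are there). Origin: middle of its heel underside; x along its 100 mm length, heel to top. Heel: x 0-14 mm, 56 mm wide (y). Shank: x 14-80, 34 wide. Core: x 80-100, 22 x 24. z is its 36 mm thickness: flat faces, on which it lies (origin 18 mm up) and is clamped. Upright: x up, one flat face to the jaw. About 0.3 kg.
- insert2: Aluminium core insert, fallen on the bench (two or three are there). Origin: middle of its heel underside; x along its 100 mm length, heel to top. Heel: x 0-14 mm, 56 mm wide (y). Shank: x 14-80, 34 wide. Core: x 80-100, 22 x 24. z is its 36 mm thickness: flat faces, on which it lies (origin 18 mm up) and is clamped. Upright: x up, one flat face to the jaw. About 0.3 kg.
- insert3: Aluminium core insert, fallen on the bench (two or three are there). Origin: middle of its heel underside; x along its 100 mm length, heel to top. Heel: x 0-14 mm, 56 mm wide (y). Shank: x 14-80, 34 wide. Core: x 80-100, 22 x 24. z is its 36 mm thickness: flat faces, on which it lies (origin 18 mm up) and is clamped. Upright: x up, one flat face to the jaw. About 0.3 kg.
- oil_bottle: Bystander: clear plastic oil bottle, 50 mm in diameter, 120 mm high, standing. Origin: middle of its underside.
- paste_jar: Bystander: small white jar, 56 mm in diameter, 45 mm high. Origin: middle of its underside.
- hammer: Bystander: small brass hammer lying on the bench. Origin: underside, on its handle line.
- oilstone: Bystander: grey stone stick 100 x 25 x 13 mm lying on the bench. Origin: middle of its underside.
- wrench: Bystander: steel wrench lying on the bench. Origin: on its handle, at the underside.
- sanding_block: Bystander: wooden sanding block 70 x 45 x 28 mm. Origin: middle of its underside.
There are look-alikes about, which are no part of the job. What is shaped like the finished but purple or turquoise is not meant.

How it is judged:
By the outcome, as a careful person would: the job done as asked, in the order asked, and still so for the second after the job is handed in, with the robot touching nothing.
Of insert1, insert2, insert3 only 2 to 3 are there at a start; the rules pass over those that are not, and their reading is None.
At some moment in a run one of insert1, insert2, insert3 may be knocked a few centimetres aside while the robot is not near it.
It also fails if it takes over 210 s, if anything falls off the work surface, if the arm or the gripper's body presses on something with over 40 N, if the wrist force passes 120 N, or if a joint passes its speed limit or range.

### The arm

A 6-joint arm with a two-finger parallel gripper is mounted at the origin on the work surface. World frame = base frame: x ahead of the robot, y to its left, z up, the work surface at z = 0. Lengths are in mm, angles in degrees, forces in N, time in s.
With the tool pointing down it reaches from about 300 to 850 mm from the base axis. Payload 4.2 kg.
Tool frame: the origin (TCP) lies between the finger pads; the fingertips stand 25 mm ahead of it and the grasp point (between the pads) lies 6 mm ahead of it; x points along the fingers, y is the direction in which the jaws open and shut, and the axes are right-handed (so a half turn about x gives the same grasp; the last joint's range is limited). The gripper opens to 91 mm and grips with 3 to 60 N. Pads are 32 mm wide; open, the fingers measure 118 mm over their backs; the gripper's body (76 mm by 178 mm) begins 60 mm behind the grasp point.
Start: joints at [67.208, 18.312, 89.639, -0, 72.044, -1.146], TCP at [212.107, 534.464, 238.976] pointing down, gripper open.
Joint ranges: [-177.97, 177.97], [-48.28, 115.42], [12.27, 149.76], [-77.06, 257.06], [2.81, 150.46], [-146.56, 146.56]. Speed limits (degrees/s): [147.25, 147.25, 180, 180, 180, 180].

### API

Orientations are given as [roll, pitch, yaw] about the fixed x, y, z axes, in that order (R = Rz(yaw) Ry(pitch) Rx(roll)).
In Python, from workcell import env gives the robot as it stands.
- The arm moves only by the tool jog_arm, never from a script. Its argument "plan" is one flat list of numbers, 4 for each row, row after row: the shift along the tool's x, y, z in cm, then the turn about the tool's x in units of 6 degrees (1.0 is 6 degrees). In form: [tx, ty, tz, turn, tx, ty, tz, turn, ...]. A call has 1 to 12 rows; each row shifts and turns the commanded pose from where the row before left it, along the tool's axes as they then stand; what a row does not reach is not made up. A row lasts 1/12 s, in which the tool goes at most 41.7 mm and 7.16 degrees, less where a joint would pass 70% of its speed; a pose out of reach is approached as far as the arm can. A call with a gripper value outside its range is refused whole. "claw" is the finger opening in cm, from 0 to 9.12, set as the call begins (left out, the last holds). The fingers move at their own pace and stop on an object; "newtons" is the grip in N (left out, the last holds). Time passes only in rows, so rows that do not move let the fingers close. It gives the time, the measured TCP pose, the force and the opening at its end, in the units of the state.
- env.state(): the state, without advancing time (a new reading comes with each control period).
- env.grab_frame(name): name is "scene" or "side" or "wrist"; returns the picture (400x640x3 uint8, red, green, blue); there is no depth.
- env.calibration(name): a dict with "vertical_fov" (degrees; the focal length in pixels is half the picture's height over the tangent of half this angle, whatever the lens; pixels are square), "cx", "cy" (the principal point, pixels), "origin" and "orientation" of the camera in the world; the wrist camera has in their place "T_tool_cam" (4x4, takes a point from camera to tool coordinates, whose origin is the TCP and whose axes are the tool frame's). Camera axes: x right, y down, z forward; pixel columns grow to the right and rows downward; lengths in mm; the calibration is good to about 2 mm. A picture is of the moment at which its call begins: read the wrist's pose just before it. calibration takes no time and is no camera call.
- env.job_done(): hands the job in, once; it reports no verdict.
The state is a dict: "time_s": time; "qpos": joint angles; "qvel": joint speeds; "effort": joint torques, N m; "ee_pos": TCP position; "ee_rot": TCP orientation; "force": force on the tool from outside, world axes, zero at the start; "torque": the same for the moment, N m; "gripper_width": finger opening in mm.
Only numpy, scipy, OpenCV 4.12 (cv2) and the standard library are available. Lean on these libraries where they do the work, as an engineer would, in place of code of your own. Each camera call takes 0.05 s, during which the arm holds its last target.

## Working session

There is one attempt and no reset: what is moved stays moved. The work goes in short steps, Python scripts to look and compute and a tool call to move; the robot and the scene stay as the last step left them, time stands still between calls to the robot, and variables do not carry over. Pictures are saved under pics/ and viewed, and the job is handed in when it is done.

Besides the shell and the picture viewer there is one more tool, called after "Request:" as a command line: name --argument value ..., lists and objects as JSON in quotes. jog_arm: Moves the arm, as the interface text tells. Its arguments: {"type":"object","properties":{"plan":{"type":"array"},"claw":{"type":"number"},"newtons":{"type":"number"}},"required":["plan"]}

```bash
ls; mkdir -p pics; python3 - <<'E'
from workcell import env
import cv2
print(env.state())
for n in ["scene","side","wrist"]:
    c=env.calibration(n); print(n,c)
    cv2.imwrite(f"pics/a_{n}.png",env.grab_frame(n)[:,:,::-1])
E
```

```text
pics
{'time_s': 0.0, 'qpos': array([ 6.72081904e+01,  1.83506390e+01,  8.97065990e+01, -1.16102093e-03,
        7.20446421e+01, -1.14572498e+00]), 'qvel': array([-0.03551356, -0.00610658,  0.03986348, -0.08793483, -0.05779994,
        0.05840501]), 'effort': array([ 5.88061394e-04, -4.12437844e+01, -2.31969184e+01,  7.25784805e-02,
        4.56587272e-02, -1.30205281e-04]), 'ee_pos': array([211.9226504 , 534.01672938, 238.12899223]), 'ee_rot': array([ -90.52496775,   89.89811395, -112.17069347]), 'force': array([-0.01551243,  0.45130851,  1.06682096]), 'torque': array([-0.00354479,  0.01123125, -0.0270963 ]), 'gripper_width': 91.33401021416562}
scene {'vertical_fov': 50.235764557410064, 'cx': 322.59090305451633, 'cy': 195.28646490449083, 'origin': array([1108.25778518, -331.71757178,  960.32417876]), 'orientation': array([-143.59560358,    0.29636984,   62.01699551])}
side {'vertical_fov': 52.86181205054898, 'cx': 319.1297096540742, 'cy': 197.02550787170077, 'origin': array([ 177.71873215, -726.96883985,  703.36057129]), 'orientation': array([-127.17086586,   -0.81572371,  -26.56655224])}
wrist {'vertical_fov': 62.87898160025583, 'cx': 317.7143415358547, 'cy': 195.6709994137026, 'T_tool_cam': array([[ 7.46252668e-04, -2.95016409e-01,  9.55491895e-01,
        -1.46702646e+02],
       [ 9.99999362e-01, -5.90581983e-04, -9.63360937e-04,
        -2.26181297e-01],
       [ 8.48503582e-04,  9.55492004e-01,  2.95015780e-01,
        -8.46588365e+01],
       [ 0.00000000e+00,  0.00000000e+00,  0.00000000e+00,
         1.00000000e+00]])}
```

View pics/a_scene.png

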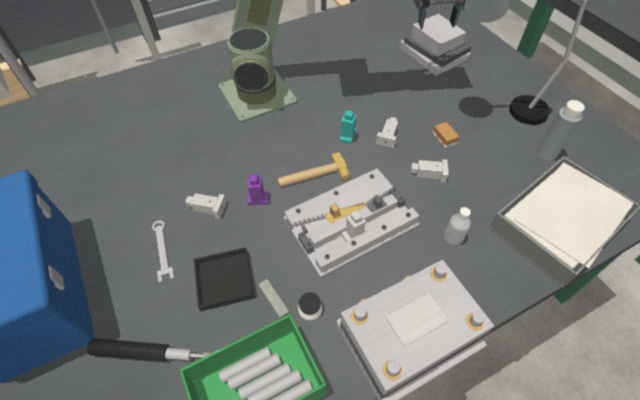

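View pics/a_side.png

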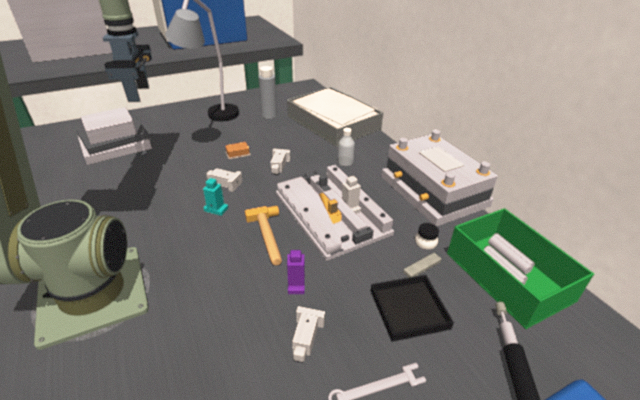

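View pics/a_wrist.png

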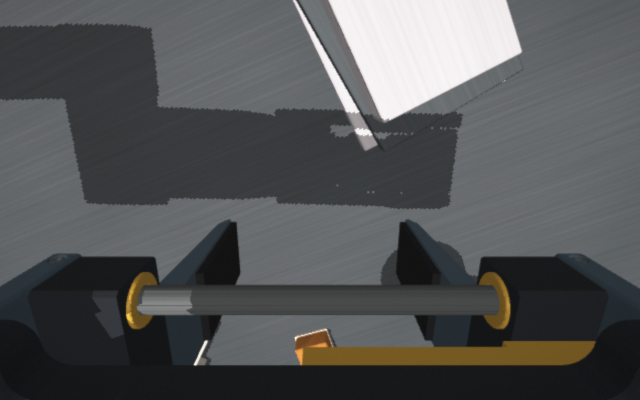

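The scene shows white fallen inserts at about (207,205), (388,131) and (430,170). The finished one stands in the fixture at (355,225), and the tray is at (224,278). The look-alikes are purple (257,190) and turquoise (348,126). I'll write the helpers and enlarge.

```bash
cat > h.py <<'E'
import numpy as np, cv2
from scipy.spatial.transform import Rotation as Ro
from workcell import env
def cam(name,state=None):
    c=env.calibration(name); f=200/np.tan(np.radians(c["vertical_fov"]/2))
    if name=="wrist":
        s=state or env.state()
        T=np.eye(4); T[:3,:3]=Ro.from_euler("xyz",s["ee_rot"],degrees=True).as_matrix(); T[:3,3]=s["ee_pos"]
        T=T@c["T_tool_cam"]; R,o=T[:3,:3],T[:3,3]
    else:
        R=Ro.from_euler("xyz",c["orientation"],degrees=True).as_matrix(); o=np.array(c["origin"])
    return dict(f=f,cx=c["cx"],cy=c["cy"],R=R,o=o)
def toplane(c,uv,z):
    uv=np.atleast_2d(uv).astype(float)
    d=np.c_[(uv[:,0]-c["cx"])/c["f"],(uv[:,1]-c["cy"])/c["f"],np.ones(len(uv))]@c["R"].T
    return c["o"]+d*((z-c["o"][2])/d[:,2])[:,None]
def proj(c,P):
    p=(np.atleast_2d(P)-c["o"])@c["R"]
    return np.c_[c["f"]*p[:,0]/p[:,2]+c["cx"],c["f"]*p[:,1]/p[:,2]+c["cy"]]
def crop(img,x0,y0,x1,y1,k,fn):
    o=cv2.resize(img[y0:y1,x0:x1],None,fx=k,fy=k,interpolation=cv2.INTER_CUBIC)
    for x in range((x0//20+1)*20,x1,20): cv2.putText(o,str(x),((x-x0)*k,8),0,.3,(255,0,0),1); cv2.line(o,((x-x0)*k,10),((x-x0)*k,16),(255,0,0),1)
    for y in range((y0//20+1)*20,y1,20): cv2.putText(o,str(y),(0,(y-y0)*k),0,.3,(255,0,0),1); cv2.line(o,(20,(y-y0)*k),(26,(y-y0)*k),(255,0,0),1)
    cv2.imwrite(fn,o[:,:,::-1])
def grab(n):
    s=env.state(); im=env.grab_frame(n); return im,cam(n,s)
E
python3 - <<'E'
from h import *
a=cv2.imread("pics/a_scene.png")[:,:,::-1]; b=cv2.imread("pics/a_side.png")[:,:,::-1]
crop(a,275,160,430,280,5,"pics/b1.png"); crop(b,265,135,405,265,4,"pics/b2.png")
c=cam("scene")
for n,u in dict(i_a=(207,205),i_b=(388,131),i_c=(430,170),tray=(224,278),base=(257,100)).items(): print(n,toplane(c,u,20).round())
c=cam("side")
for n,u in dict(i_a=(308,330),i_b=(224,178),i_c=(280,159),tray=(410,305)).items(): print(n,toplane(c,u,20).round())
E
```

```text
i_a [[ 375. -301.   20.]]
i_b [[372. 282.  20.]]
i_c [[559. 302.  20.]]
tray [[ 600. -335.   20.]]
base [[ 49. -18.  20.]]
i_a [[ 377. -301.   20.]]
i_b [[375. 281.  20.]]
i_c [[567. 309.  20.]]
tray [[ 594. -340.   20.]]
```

View pics/b1.png

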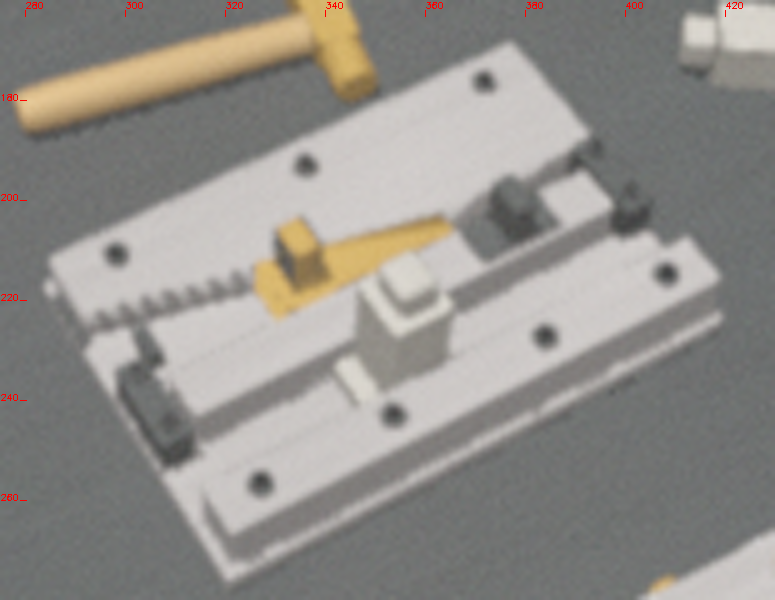

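View pics/b2.png

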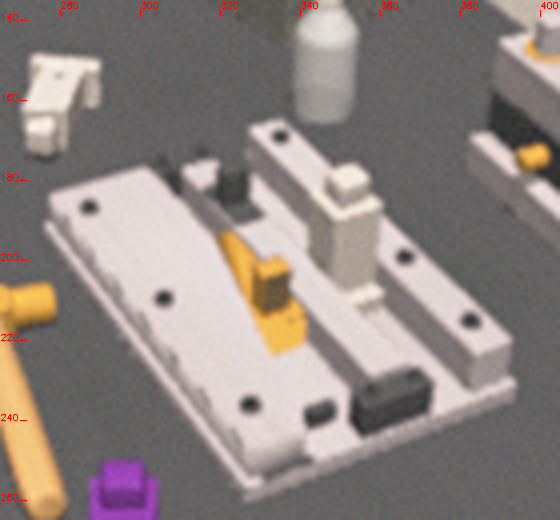

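```bash
python3 - <<'E'
from h import *
c=cam("scene"); k=lambda p:(p[0]/5+275,p[1]/5+160)
for n,p,z in [("jaw far -y",(232,535),50),("jaw far +y",(722,275),50),("jaw near +y",(690,237),50),("jaw near -y",(205,485),50),
 ("ramp near -y",(48,260),41),("ramp near +y",(512,42),41),("plate far -y",(230,580),0),("plate far +y",(722,318),0),
 ("finTop",(408,268),115),("tabtop",(297,228),78),("griptop",(516,190),78)]:
    print(n,toplane(c,k(p),z).round(1))
c=cam("side"); k=lambda p:(p[0]/4+265,p[1]/4+135)
for n,p,z in [("jaw far -y",(512,340),50),("jaw far +y",(285,118),50),("jaw near +y",(250,128),50),("jaw near -y",(472,358),50),
 ("ramp near -y",(247,460),41),("ramp near +y",(48,195),41),("finTop",(350,178),115),("tabtop",(272,265),78),("griptop",(232,167),78)]:
    print("side",n,toplane(c,k(p),z).round(1))
E
```

```text
jaw far -y [[ 697.5 -122.    50. ]]
jaw far +y [[685.8 168.1  50. ]]
jaw near +y [[658.5 167.4  50. ]]
jaw near -y [[ 668. -121.   50.]]
ramp near -y [[ 508.4 -130.4   41. ]]
ramp near +y [[497.3 161.7  41. ]]
plate far -y [[ 696.1 -122.8   -0. ]]
plate far +y [[685.1 179.4  -0. ]]
finTop [[642.    2.9 115. ]]
tabtop [[574.2 -19.4  78. ]]
griptop [[606.3  90.7  78. ]]
side jaw far -y [[ 696.2 -125.5   50. ]]
side jaw far +y [[690.5 162.5  50. ]]
side jaw near +y [[660.3 161.5  50. ]]
side jaw near -y [[ 663.8 -129.    50. ]]
side ramp near -y [[ 501.8 -139.6   41. ]]
side ramp near +y [[496.7 157.6  41. ]]
side finTop [[643.2  -6.8 115. ]]
side tabtop [[578.4 -24.3  78. ]]
side griptop [[605.6  84.9  78. ]]
```

```bash
cat >> h.py <<'E'
def R_now(s=None):
    s=s or env.state(); return Ro.from_euler("xyz",s["ee_rot"],degrees=True).as_matrix()
def go(target,jaw_deg,s=None):
    """print tool-axis shift (cm) and turn (units of 6deg) to TCP target, with tool y along jaw_deg (mod 180). Turn first or last both OK: shifts given in CURRENT tool axes and after turn"""
    s=s or env.state(); R=R_now(s); y=R[:,1]; a=np.degrees(np.arctan2(y[1],y[0]))
    d=np.array(target)-s["ee_pos"]
    da=(jaw_deg-a+90)%180-90  # world-z turn; tool x is down => turn=-da
    print("ee",s["ee_pos"].round(1),"jaw",round(a,1),"q6",round(s["qpos"][5],1),"tilt",R[:,0].round(3))
    for t in (da,da-np.sign(da)*180): 
        print(" turn units %.2f (world %.1f deg), q6->%.0f-ish"%(-t/6,t,s["qpos"][5]-t))
    print(" shift before turn (cm)",(R.T@d/10).round(2)," after turn (cm)",((Ro.from_euler('z',da,degrees=True).as_matrix()@R).T@d/10).round(2))
E
python3 - <<'E'
from h import *
print(R_now().round(3))
go([560,20,330],91.5)
a=cv2.imread("pics/a_scene.png")[:,:,::-1]; b=cv2.imread("pics/a_side.png")[:,:,::-1]
crop(a,330,100,460,190,6,"pics/c1.png"); crop(b,190,135,300,220,6,"pics/c2.png")
crop(a,170,160,280,320,3,"pics/c3.png"); crop(b,270,240,460,400,4,"pics/c4.png")
E
```

```text
[[-0.001  0.369  0.929]
 [-0.001  0.929 -0.369]
 [-1.    -0.001 -0.   ]]
ee [212.  534.2 238.3] jaw 68.4 q6 -1.1 tilt [-0.001 -0.001 -1.   ]
 turn units -3.86 (world 23.1 deg), q6->-24-ish
 turn units 26.14 (world -156.9 deg), q6->156-ish
 shift before turn (cm) [ -9.13 -34.96  51.32]  after turn (cm) [ -9.1  -52.32  33.45]
```

View pics/c1.png

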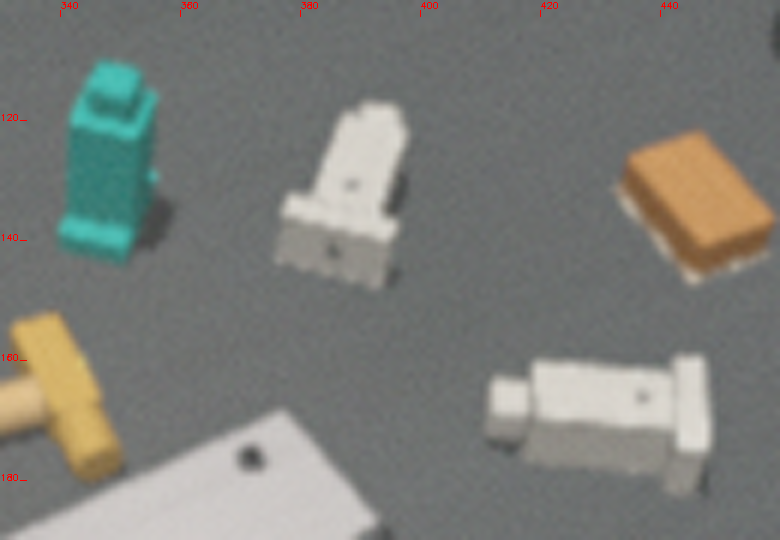

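View pics/c3.png

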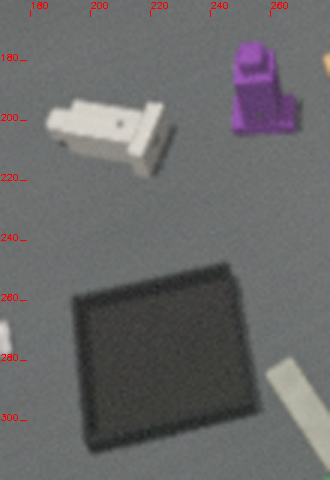

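Request:
jog_arm --plan '[-0.8,-3,4,0,-0.8,-3,4,0,-0.8,-3,4,0,-0.8,-3,4,0,-0.8,-3,4,0,-0.8,-3,4,0,-0.8,-3,4,0,-0.8,-3,4,0,-0.8,-3,4,0,-0.8,-3,4,0,0,0,0,-1,0,0,0,-1]'

```text
time_s: 1.15
ee_pos: [428.2, 181.3, 305.0]
ee_rot: [22.3, 90.0, 12.6]
force: [0.5, 0.4, -0.1]
gripper_width: 91.4
```

```bash
python3 - <<'E'
from h import *
go([560,20,330],91.5)
E
```

```text
ee [428.2 181.3 305. ] jaw 80.3 q6 -58.8 tilt [ 0.  0. -1.]
 turn units -1.86 (world 11.2 deg), q6->-70-ish
 turn units 28.14 (world -168.8 deg), q6->110-ish
 shift before turn (cm) [ -2.5  -13.69  15.7 ]  after turn (cm) [ -2.5  -16.47  12.76]
```

Request:
jog_arm --plan '[0,0,0,-1,0,0,0,-0.9,-0.5,-3.3,2.5,0,-0.5,-3.3,2.5,0,-0.5,-3.3,2.6,0,-0.5,-3.3,2.6,0,-0.5,-3.3,2.6,0,0,0,0,0,0,0,0,0]'

```text
time_s: 1.9
ee_pos: [559.5, 22.6, 328.6]
ee_rot: [165.2, 89.9, 166.7]
force: [0.8, 0.8, -1.1]
gripper_width: 91.0
```

```bash
python3 - <<'E'
from h import *
im,c=grab("wrist"); cv2.imwrite("pics/d_wrist.png",im[:,:,::-1]); s=env.state(); np.savez("d.npz",**{k:c[k] for k in c})
print(s["ee_pos"],R_now().round(3))
E
```

```text
[558.53508716  23.81174124 328.76187231] [[-0.002 -0.029  1.   ]
 [ 0.001  1.     0.029]
 [-1.     0.001 -0.002]]
```

View pics/d_wrist.png

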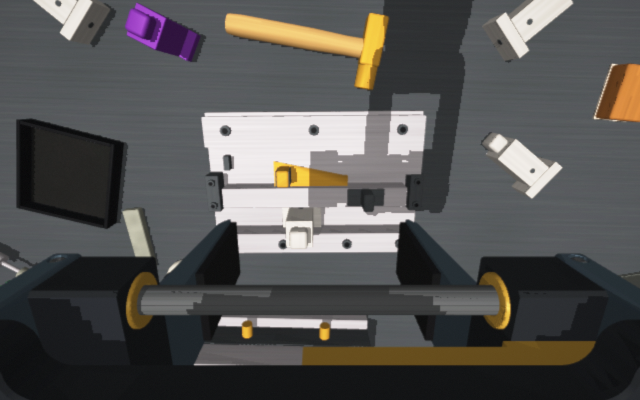

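```bash
python3 - <<'E'
from h import *
im=cv2.imread("pics/d_wrist.png")[:,:,::-1]
crop(im,195,100,435,260,3,"pics/d1.png")
crop(im,480,0,640,200,4,"pics/d2.png"); crop(im,0,0,210,240,3,"pics/d3.png")
E
```

```text
(no output)
```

View pics/d1.png

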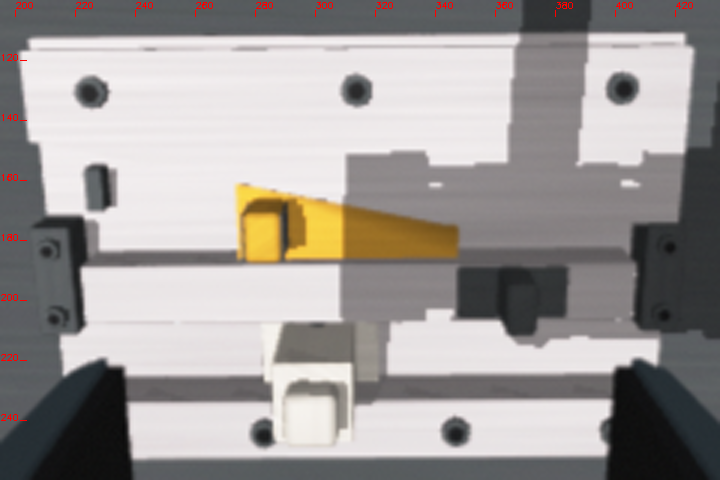

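View pics/d2.png

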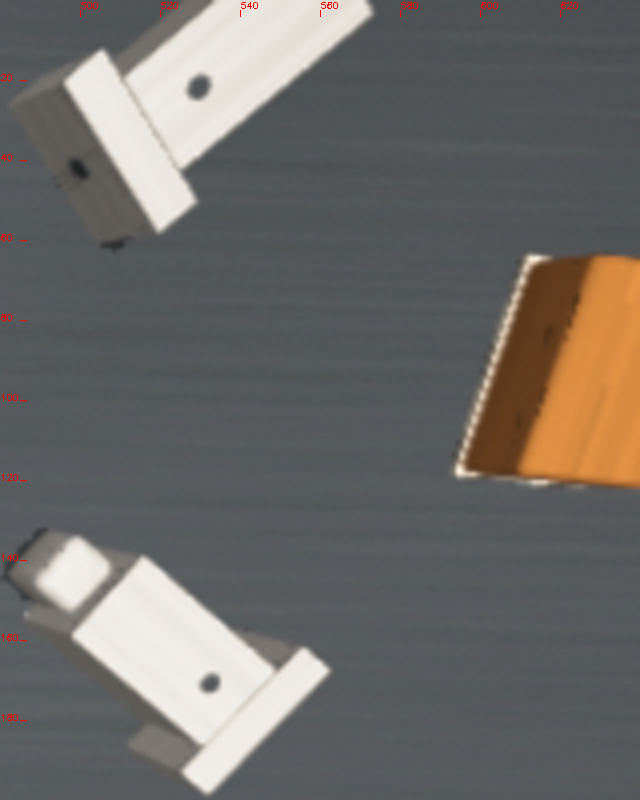

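View pics/d3.png

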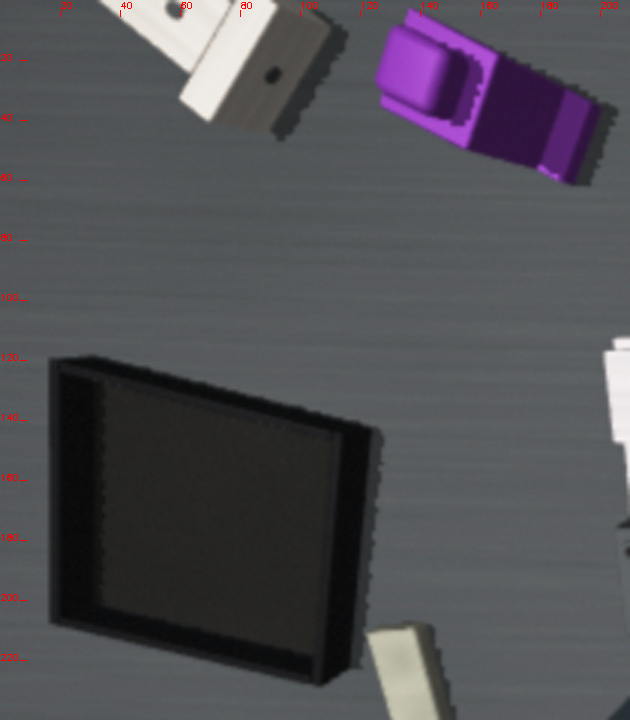

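```bash
python3 - <<'E'
from h import *
d=np.load("d.npz"); c={k:d[k] for k in d}
k3=lambda p,x0=195,y0=100,k=3:(x0+p[0]/k,y0+p[1]/k)
T=lambda p,z:toplane(c,p,z)[0]
for n,p,z in [("rampL",(20,52),41),("rampR",(692,46),41),("barfaceL",(84,322),45),("barfaceR",(632,320),45),("jawL",(130,402),50),("jawR",(612,402),50),
  ("jawfarL",(133,458),50),("jawfarR",(610,456),50),
  ("tab",(264,237),78),("tabl",(245,237),78),("tabr",(283,237),78),("grip",(522,302),78),("fintop",(311,418),115),("finshankfarL",(273,442),95),("finshankfarR",(352,442),95)]:
    print(n,T(k3(p),z).round(1))
def ins(n,f,pts,z=36):
    P=np.array([T(f(p),z) for p in pts]); o=(P[0]+P[1])/2; w=np.linalg.norm(P[0]-P[1]); e=P[1]-P[0]
    n2=np.array([-e[1],e[0]])/w; print(n,"heel",o.round(1),"w",w.round(1),"axis normal deg",np.degrees(np.arctan2(n2[1],n2[0])).round(1), "(mod180)")
f2=lambda p:k3(p,480,0,4); f3=lambda p:k3(p,0,0,3)
ins("c",f2,[(328,670),(207,795)]); ins("b",f2,[(65,85),(157,232)])
print("c top", T(f2((106,596)),36).round(1)," b heel inner", T(f2((107,50)),36).round(1),T(f2((195,202)),36).round(1))
R=np.array([T(f3(p),25) for p in [(57,372),(345,432),(318,685),(52,622)]]); print("tray",R.mean(0).round(1),R.round(0).tolist())
E
```

```text
rampL [ 506.2 -129.3   41. ]
rampR [496.1 160.2  41. ]
barfaceL [ 627.5 -107.7   45. ]
barfaceR [619.8 146.3  45. ]
jawL [665.  -86.9  50. ]
jawR [659.  139.8  50. ]
jawfarL [694.2 -86.8  50. ]
jawfarR [687.  141.6  50. ]
tab [576.3 -20.6  78. ]
tabl [576.5 -28.5  78. ]
tabr [576.  -12.7  78. ]
grip [601.9  89.   78. ]
fintop [641.    1.7 115. ]
finshankfarL [661.8 -15.4  95. ]
finshankfarR [661.   18.2  95. ]
c heel [583.5 341.1  36. ] w 55.6 axis normal deg 55.4 (mod180)
b heel [404.  251.5  36. ] w 54.1 axis normal deg 132.1 (mod180)
c top [537.4 276.   36. ]  b heel inner [374.2 244.2  36. ] [415.2 279.6  36. ]
tray [ 596.  -335.3   25. ] [[523.0, -382.0, 25.0], [546.0, -257.0, 25.0], [672.0, -289.0, 25.0], [643.0, -413.0, 25.0]]
```

```bash
python3 - <<'E'
from h import *
go([576.3,-20.6,73],91.75)
E
```

```text
ee [558.5  23.8 328.8] jaw 91.7 q6 -90.4 tilt [-0.002  0.001 -1.   ]
 turn units -0.01 (world 0.1 deg), q6->-91-ish
 turn units 29.99 (world -179.9 deg), q6->89-ish
 shift before turn (cm) [25.57 -4.51  1.69]  after turn (cm) [25.57 -4.51  1.69]
```

Request:
jog_arm --plan '[2,-2.2,0.8,0,2,-2.3,0.9,0,3,0,0,0,3,0,0,0,3,0,0,0,3,0,0,0,3,0,0,0,2,0,0,0,0,0,0,0,0,0,0,0]'

```text
time_s: 2.78
ee_pos: [576.0, -19.0, 119.2]
ee_rot: [167.1, 89.9, 168.9]
force: [0.0, -0.2, 0.7]
gripper_width: 91.0
```

```bash
python3 - <<'E'
from h import *
im,c=grab("wrist"); cv2.imwrite("pics/e_wrist.png",im[:,:,::-1])
go([576.3,-20.6,73],91.75)
E
```

```text
ee [577.2 -19.3 120.6] jaw 91.8 q6 -94.9 tilt [ 0.001  0.    -1.   ]
 turn units 0.01 (world -0.1 deg), q6->-95-ish
 turn units -29.99 (world 179.9 deg), q6->-275-ish
 shift before turn (cm) [ 4.76 -0.13 -0.1 ]  after turn (cm) [ 4.76 -0.13 -0.1 ]
```

View pics/e_wrist.png

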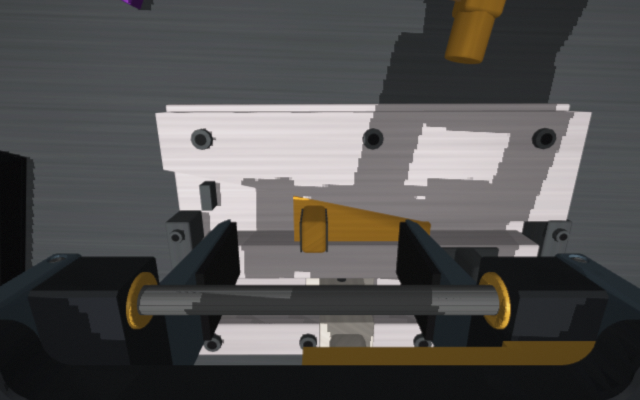

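The tab sits between the fingers at (314,228). I'm descending and pinching it.

Request:
jog_arm --plan '[2.4,-0.1,0,0,2.2,0,0,0,0,0,0,0,0,0,0,0]'

```text
time_s: 3.17
ee_pos: [577.4, -21.0, 74.7]
ee_rot: [6.2, 89.9, 8.0]
force: [0.8, 0.7, 0.4]
gripper_width: 91.3
```

Request:
jog_arm --plan '[0,0,0,0,0,0,0,0,0,0,0,0,0,0,0,0,0,0,0,0,0,0,0,0,0,0,0,0,0,0,0,0]' --claw 0.5 --newtons 20

```text
time_s: 3.83
ee_pos: [577.1, -21.3, 73.5]
ee_rot: [102.1, 90.0, 103.8]
force: [0.3, 0.2, -0.5]
gripper_width: 40.6
```

Request:
jog_arm --plan '[0,0,0,0,0,0,0,0,0,0,0,0,0,0,0,0,0,0,0,0,0,0,0,0]'

```text
time_s: 4.33
ee_pos: [577.1, -21.4, 73.5]
ee_rot: [-109.1, 90.0, -107.3]
force: [0.5, 0.3, -1.2]
gripper_width: 15.8
```

Request:
jog_arm --plan '[0,-0.78,-0.166,0,0,-0.78,-0.166,0,0,-0.78,-0.166,0,0,-0.78,-0.166,0,0,-0.78,-0.166,0,0,-0.78,-0.166,0,0,0,0,0]'

```text
time_s: 4.92
ee_pos: [568.4, -70.6, 73.5]
ee_rot: [-88.4, 89.9, -86.7]
force: [1.6, -3.0, -2.0]
gripper_width: 15.7
```

Request:
jog_arm --plan '[0,-0.78,-0.166,0,0,-0.78,-0.166,0,0,-0.78,-0.166,0,0,-0.78,-0.166,0,0,0,0,0,0,0,0,0]'

```text
time_s: 5.42
ee_pos: [566.1, -89.8, 73.1]
ee_rot: [70.3, 88.8, 71.5]
force: [14.1, 40.0, -8.1]
gripper_width: 29.4
```

Request:
jog_arm --plan '[0,0.7,0.15,0,0,0,0,0,0,0,0,0]'

```text
time_s: 5.67
ee_pos: [566.1, -83.1, 73.2]
ee_rot: [77.5, 89.0, 78.9]
force: [10.5, 36.0, -5.0]
gripper_width: 16.2
```

Request:
jog_arm --plan '[0,0,0,0,0,0,0,0,0,0,0,0,0,0,0,0,0,0,0,0,0,0,0,0]' --claw 6

```text
time_s: 6.17
ee_pos: [563.7, -93.5, 73.6]
ee_rot: [-152.6, 90.0, -150.8]
force: [-0.9, -0.3, -1.1]
gripper_width: 53.2
```

Request:
jog_arm --plan '[-3,0,0,0,-3,0,0,0,-3,1,-1,0,-2,2,-2,0,-2,2,-2,0,0,0,0,0,0,0,0,0]'

```text
time_s: 6.75
ee_pos: [512.4, -44.4, 205.0]
ee_rot: [-16.3, 89.8, -14.5]
force: [-0.1, -1.3, -0.5]
gripper_width: 60.2
```

```bash
python3 - <<'E'
from h import *
im,c=grab("wrist"); cv2.imwrite("pics/f_wrist.png",im[:,:,::-1]); np.savez("d.npz",**{k:c[k] for k in c})
go([600,89,73],91.75)
E
```

```text
ee [512.6 -44.8 203.9] jaw 91.8 q6 -98.0 tilt [ 0.001 -0.001 -1.   ]
 turn units 0.00 (world -0.0 deg), q6->-98-ish
 turn units -30.00 (world 180.0 deg), q6->-278-ish
 shift before turn (cm) [13.09 13.12  9.13]  after turn (cm) [13.09 13.12  9.13]
```

View pics/f_wrist.png

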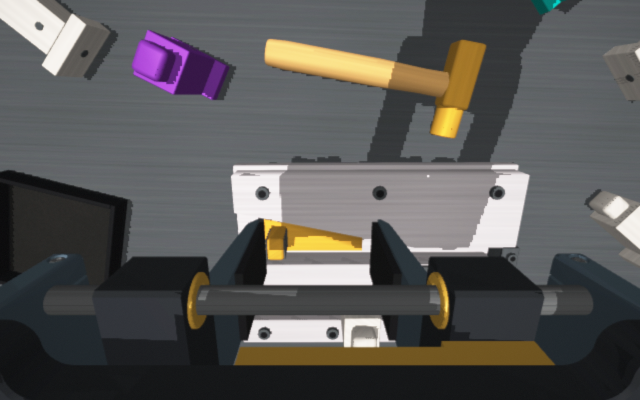

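```bash
python3 - <<'E'
from h import *
d=np.load("d.npz"); c={k:d[k] for k in d}
im=cv2.imread("pics/f_wrist.png")[:,:,::-1]; crop(im,220,150,400,350,4,"pics/f1.png")
for p,z in [((272,240),78),((278,242),78)]: print(toplane(c,p,z))
E
```

```text
[[556.22324896 -85.20000049  78.        ]]
[[558.05811623 -79.72597097  78.        ]]
```

View pics/f1.png

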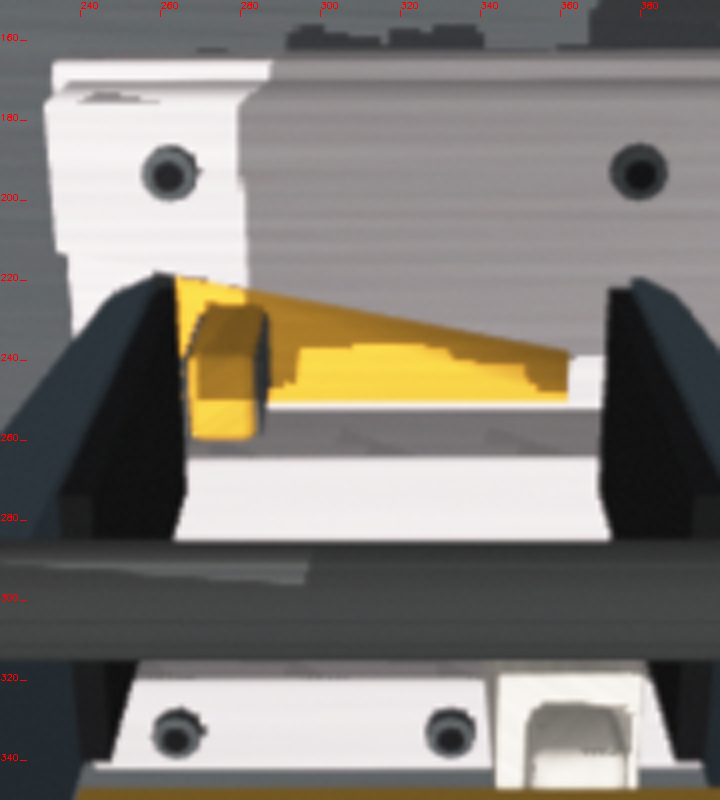

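```bash
python3 - <<'E'
from h import *
# refs
c=cam("scene"); c2=cam("side")
def tri(p,q):
    A=[];b=[]
    for cc,u in((c,p),(c2,q)):
        d=cc["R"]@np.array([(u[0]-cc["cx"])/cc["f"],(u[1]-cc["cy"])/cc["f"],1]); d/=np.linalg.norm(d); M=np.eye(3)-np.outer(d,d); A.append(M); b.append(M@cc["o"])
    return np.linalg.solve(sum(A),sum(b))
print(tri((275+147/5,160+325/5),(265+318/4,135+400/4)))
print(tri((275+150/5,160+345/5),(265+320/4,135+412/4)))
d=np.load("d.npz"); cw={k:d[k] for k in d}
print(toplane(cw,(275,249),78),toplane(cw,(264,219),43),toplane(cw,(265,252),43))
E
```

```text
[ 567.14132318 -103.87693307   35.16116276]
[ 570.47051326 -103.71409139   22.51547688]
[[565.22709453 -82.5342456   78.        ]] [[549.75019656 -97.92848252  43.        ]] [[586.66504635 -97.56711941  43.        ]]
```

Request:
jog_arm --plan '[0,3.3,2.3,0,0,3.3,2.3,0,0,3.3,2.3,0,0,3.2,2.2,0,3,0,0,0,3,0,0,0,0,0,0,0,0,0,0,0]' --claw 7

```text
time_s: 7.47
ee_pos: [598.7, 88.5, 140.9]
ee_rot: [-172.2, 89.7, -170.5]
force: [0.9, 0.4, 0.2]
gripper_width: 70.1
```

```bash
python3 - <<'E'
from h import *
im,c=grab("wrist"); cv2.imwrite("pics/g_wrist.png",im[:,:,::-1]); np.savez("d.npz",**{k:c[k] for k in c})
go([600,89,77],91.75)
E
```

```text
ee [600.   88.6 143. ] jaw 91.7 q6 -84.4 tilt [-0.001 -0.    -1.   ]
 turn units -0.01 (world 0.1 deg), q6->-84-ish
 turn units 29.99 (world -179.9 deg), q6->96-ish
 shift before turn (cm) [6.6  0.04 0.01]  after turn (cm) [6.6  0.04 0.01]
```

View pics/g_wrist.png

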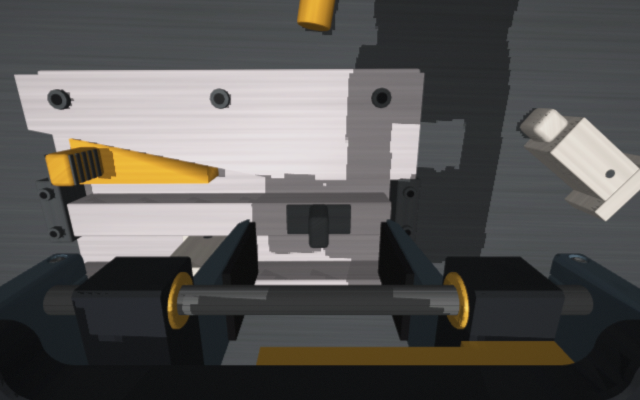

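The grip plate is centred between the fingers at (318,226). I'm descending and pinching.

Request:
jog_arm --plan '[3,0,0,0,3.3,0,0,0,0,0,0,0,0,0,0,0]'

```text
time_s: 7.85
ee_pos: [599.7, 88.7, 81.1]
ee_rot: [-176.2, 90.0, -174.6]
force: [0.9, -0.6, 0.3]
gripper_width: 69.9
```

Request:
jog_arm --plan '[0,0,0,0,0,0,0,0,0,0,0,0,0,0,0,0,0,0,0,0,0,0,0,0,0,0,0,0,0,0,0,0,0,0,0,0,0,0,0,0]' --claw 0.5

```text
time_s: 8.68
ee_pos: [599.6, 88.9, 80.5]
ee_rot: [-101.0, 89.9, -99.2]
force: [-0.7, -1.9, 0.5]
gripper_width: 14.1
```

Request:
jog_arm --plan '[0,0,-0.4,0,0,0,-0.4,0,0,0,-0.4,0,0,0,-0.3,0,0,0,0,0,0,0,0,0]'

```text
time_s: 9.18
ee_pos: [584.7, 88.5, 80.5]
ee_rot: [-37.4, 89.9, -35.7]
force: [3.4, -5.3, -2.0]
gripper_width: 13.7
```

Request:
jog_arm --plan '[0,0,-0.3,0,0,0,0,0,0,0,0,0]'

```text
time_s: 9.43
ee_pos: [584.4, 88.5, 80.5]
ee_rot: [-5.1, 89.6, -3.3]
force: [9.8, -4.4, -7.3]
gripper_width: 13.8
```

Request:
jog_arm --plan '[0,0,0,0,0,0,0,0,0,0,0,0,0,0,0,0,0,0,0,0]' --claw 6

```text
time_s: 9.85
ee_pos: [581.2, 89.2, 80.6]
ee_rot: [141.2, 90.0, 143.0]
force: [0.2, 0.5, -0.9]
gripper_width: 44.7
```

Request:
jog_arm --plan '[-4,0,0,0,-4,0,0,0,-4,0,0,0,-4,0,0,0,-4,-4,0,0,-2,-3,-2,0,0,0,-2,0,0,0,0,0,0,0,0,0]' --claw 8

```text
time_s: 10.6
ee_pos: [542.8, 28.1, 290.5]
ee_rot: [33.1, 89.9, 34.8]
force: [0.2, 0.5, 0.0]
gripper_width: 79.9
```

```bash
python3 - <<'E'
from h import *
im,c=grab("wrist"); cv2.imwrite("pics/i_wrist.png",im[:,:,::-1]); np.savez("d.npz",**{k:c[k] for k in c})
print(env.state()["ee_pos"])
E
```

```text
[543.41274276  28.45560695 289.90050675]
```

View pics/i_wrist.png

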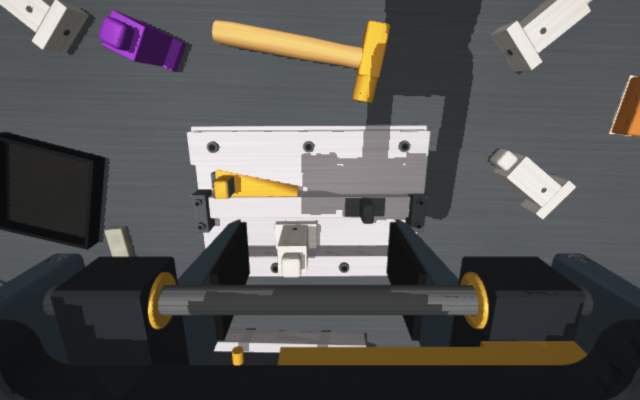

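```bash
python3 - <<'E'
from h import *
d=np.load("d.npz"); c={k:d[k] for k in d}
im=cv2.imread("pics/i_wrist.png")[:,:,::-1]; crop(im,180,120,440,280,3,"pics/i1.png")
go([643,1.5,82],91.75)
E
```

```text
ee [543.4  28.5 289.9] jaw 91.8 q6 -90.0 tilt [ 0.     0.001 -1.   ]
 turn units 0.00 (world -0.0 deg), q6->-90-ish
 turn units -30.00 (world 180.0 deg), q6->-270-ish
 shift before turn (cm) [20.79 -3.01  9.86]  after turn (cm) [20.79 -3.01  9.87]
```

View pics/i1.png

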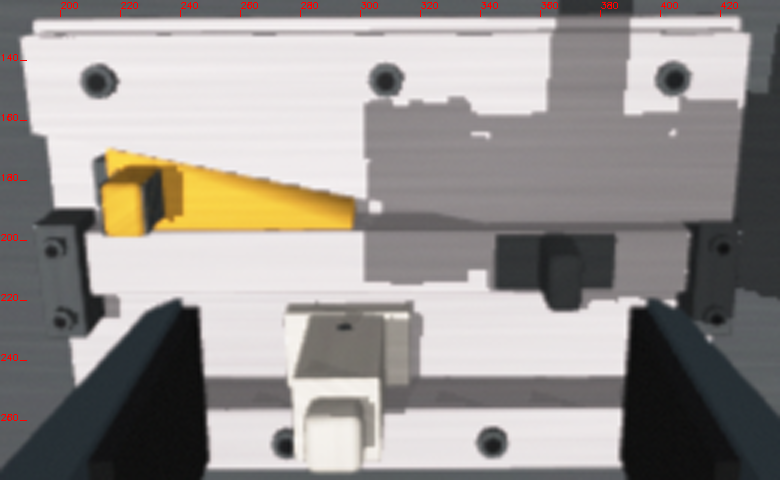

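Request:
jog_arm --plan '[1,-1,3.3,0,1,-1,3.3,0,1,-1,3.3,0,3,0,0,0,3,0,0,0,3,0,0,0,3,0,0,0,3,0,0,0,2.6,0,0,0,0,0,0,0,0,0,0,0]'

```text
time_s: 11.57
ee_pos: [642.8, 2.0, 81.8]
ee_rot: [174.8, 89.7, 176.6]
force: [-0.0, -0.9, 0.5]
gripper_width: 80.1
```

```bash
python3 - <<'E'
from h import *
im,c=grab("side"); crop(im,265,100,405,265,4,"pics/j1.png"); im,c=grab("scene"); crop(im,280,140,430,280,4,"pics/j2.png")
go([643,1.5,82],91.75)
E
```

```text
ee [644.8   1.7  85.1] jaw 91.8 q6 -92.7 tilt [ 0.002  0.    -1.   ]
 turn units 0.01 (world -0.0 deg), q6->-93-ish
 turn units -29.99 (world 180.0 deg), q6->-273-ish
 shift before turn (cm) [ 0.31 -0.01 -0.18]  after turn (cm) [ 0.31 -0.01 -0.18]
```

View pics/j1.png

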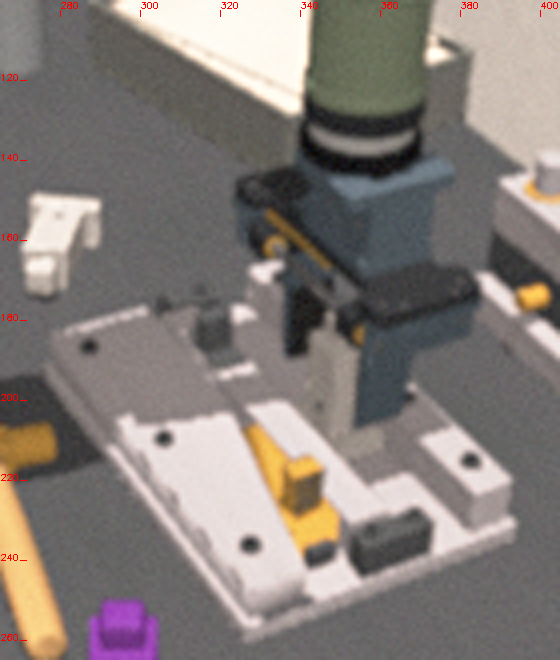

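View pics/j2.png

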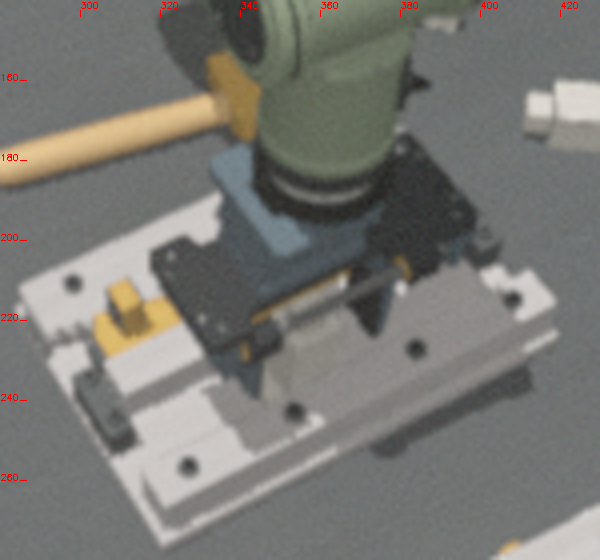

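The finished insert is between the fingers. I'm closing on it.

Request:
jog_arm --plan '[0,0,0,0,0,0,0,0,0,0,0,0,0,0,0,0,0,0,0,0,0,0,0,0,0,0,0,0,0,0,0,0,0,0,0,0,0,0,0,0]' --claw 2 --newtons 30

```text
time_s: 12.5
ee_pos: [643.3, 1.2, 84.1]
ee_rot: [99.1, 90.0, 100.9]
force: [-0.8, 0.3, 0.9]
gripper_width: 33.8
```

Request:
jog_arm --plan '[-1,0,0,0,-1.5,0,0,0,-2,0,0,0,-2,0,0,0,-2,0,0,0,-1.5,0,0,0,0,0,0,0,0,0,0,0]'

```text
time_s: 13.17
ee_pos: [643.4, 1.3, 184.4]
ee_rot: [3.3, 89.9, 5.1]
force: [-0.6, -0.5, -3.8]
gripper_width: 33.6
```

```bash
python3 - <<'E'
from h import *
go([596,-335,110],91.75)
E
```

```text
ee [643.4   1.3 184.4] jaw 91.8 q6 -92.7 tilt [ 0.001  0.    -1.   ]
 turn units 0.00 (world -0.0 deg), q6->-93-ish
 turn units -30.00 (world 180.0 deg), q6->-273-ish
 shift before turn (cm) [  7.43 -33.47  -5.78]  after turn (cm) [  7.43 -33.47  -5.77]
```

Request:
jog_arm --plan '[0,-1.5,-0.2,0,0,-2.5,-0.4,0,0,-3.2,-0.6,0,0,-3.2,-0.6,0,0,-3.2,-0.6,0,0,-3.2,-0.6,0,0,-3.2,-0.6,0,0,-3.2,-0.6,0,0,-3.2,-0.6,0,0,-3,-0.4,0,0,-2.5,-0.4,0,0,-1.5,-0.2,0]'

```text
time_s: 14.17
ee_pos: [593.6, -337.6, 181.7]
ee_rot: [170.4, 89.8, 172.0]
force: [0.2, -0.2, -3.9]
gripper_width: 34.2
```

```bash
python3 - <<'E'
from h import *
im,c=grab("scene"); crop(im,150,180,300,320,4,"pics/k1.png"); im,c=grab("side"); crop(im,330,180,500,350,4,"pics/k2.png")
go([596,-335,74],91.75)
E
```

```text
ee [ 594.1 -337.   182. ] jaw 91.6 q6 -122.1 tilt [-0.003  0.001 -1.   ]
 turn units -0.03 (world 0.2 deg), q6->-122-ish
 turn units 29.97 (world -179.8 deg), q6->58-ish
 shift before turn (cm) [10.8   0.19  0.22]  after turn (cm) [10.8   0.19  0.22]
```

View pics/k1.png

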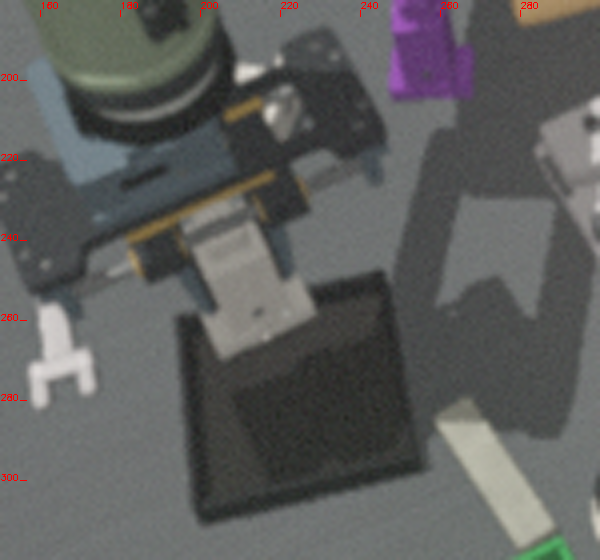

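View pics/k2.png

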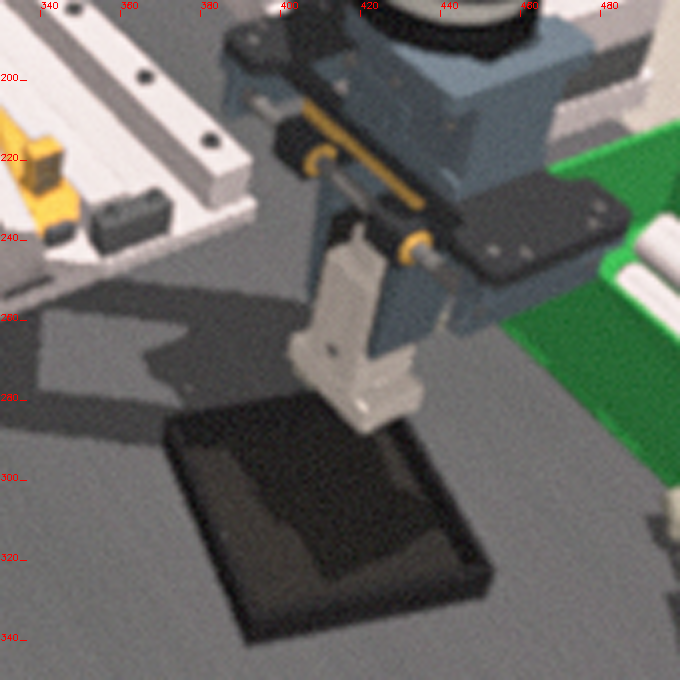

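Held upright above the tray. Now lowering it.

Request:
jog_arm --plan '[2,0,0,0,2,0,0,0,2,0,0,0,2,0,0,0,1.2,0,0,0,0.8,0,0,0,0.4,0,0,0,0,0,0,0,0,0,0,0,0,0,0,0]'

```text
time_s: 15.1
ee_pos: [596.3, -334.7, 81.3]
ee_rot: [-28.3, 89.9, -26.5]
force: [-0.4, -0.8, -2.9]
gripper_width: 33.9
```

Request:
jog_arm --plan '[0.1,0,0,0,0.1,0,0,0,0.1,0,0,0,0,0,0,0]'

```text
time_s: 15.43
ee_pos: [595.5, -334.4, 77.0]
ee_rot: [86.9, 90.0, 88.6]
force: [-0.5, -0.1, -3.1]
gripper_width: 33.8
```

Request:
jog_arm --plan '[0.15,0,0,0,0.1,0,0,0,0,0,0,0,0,0,0,0]'

```text
time_s: 15.77
ee_pos: [595.5, -334.4, 74.3]
ee_rot: [128.0, 90.0, 129.8]
force: [0.3, 0.1, -2.7]
gripper_width: 33.5
```

Request:
jog_arm --plan '[0.1,0,0,0,0.1,0,0,0,0,0,0,0,0,0,0,0]'

```text
time_s: 16.1
ee_pos: [595.8, -334.5, 74.1]
ee_rot: [-23.2, 89.9, -21.5]
force: [-1.3, 1.0, 4.3]
gripper_width: 33.6
```

Contact (force changed from −3 to +4). I'll release and lift.

Request:
jog_arm --plan '[0,0,0,0,0,0,0,0,0,0,0,0,0,0,0,0,0,0,0,0,0,0,0,0]' --claw 6.5

```text
time_s: 16.6
ee_pos: [595.6, -334.4, 72.3]
ee_rot: [111.8, 90.0, 113.6]
force: [0.2, 0.6, 0.9]
gripper_width: 64.7
```

Request:
jog_arm --plan '[-2,0,0,0,-3,0,0,0,-3.5,0,0,0,-3.5,0,0,0,-3.5,0,0,0,-3,0,-3,0,-3,0,-3.5,0,0,0,-3.5,0,0,0,-3.5,0,0,0,-3.5,0,0,0,0,0,0,0,0,0]'

```text
time_s: 17.6
ee_pos: [428.3, -339.6, 284.8]
ee_rot: [-29.9, 89.9, -28.3]
force: [0.9, 0.0, 0.1]
gripper_width: 65.0
```

```bash
python3 - <<'E'
from h import *
im,c=grab("wrist"); cv2.imwrite("pics/l_wrist.png",im[:,:,::-1]); np.savez("d.npz",**{k:c[k] for k in c})
im,c=grab("scene"); cv2.imwrite("pics/l_scene.png",im[:,:,::-1])
print(env.state()["ee_pos"],env.state()["qpos"].round())
E
```

```text
[ 430.23175202 -339.70407616  284.29961915] [ -40.   14.   89.    0.   77. -131.]
```

View pics/l_wrist.png

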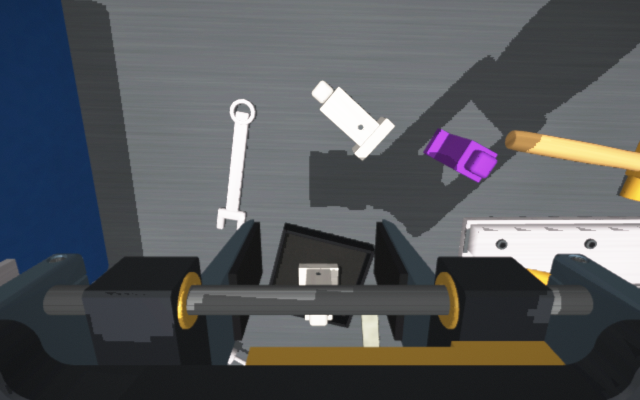

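View pics/l_scene.png

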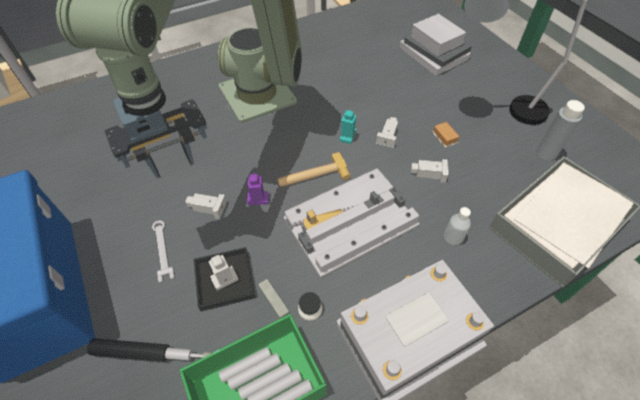

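The finished insert stands in the tray at (222,272) in the scene view. Next is insert a: heel at (375,138) and core at (322,91) in the wrist view.

```bash
cat >> h.py <<'E'
def white_insert(im,c,roi,z=36,thr=165,fn=None):
    """top face (brightest white) -> minAreaRect-free: print pts via approx polygon on plane z"""
    x0,y0,x1,y1=roi; g=im[y0:y1,x0:x1].min(2); m=(g>thr).astype(np.uint8)
    n,l,st,_=cv2.connectedComponentsWithStats(m); i=1+st[1:,4].argmax(); m=(l==i).astype(np.uint8)
    ct=max(cv2.findContours(m,cv2.RETR_EXTERNAL,cv2.CHAIN_APPROX_NONE)[0],key=cv2.contourArea)[:,0,:]+[x0,y0]
    P=toplane(c,ct,z)[:,:2]; 
    w=toplane(c,np.argwhere(l==i)[:,::-1]+[x0,y0],z)[:,:2]
    r=cv2.minAreaRect(P.astype(np.float32)); return P,w,r
def insert_pose(P,w,r):
    (cx,cy),(a,b),th=r; th=np.radians(th)
    ax=np.array([np.cos(th),np.sin(th)]); 
    if b>a: ax=np.array([-ax[1],ax[0]])
    nrm=np.array([-ax[1],ax[0]]); C=np.array([cx,cy]); t=(w-C)@ax; s=(w-C)@nrm
    hi=np.ptp(s[t>t.max()-8]); lo=np.ptp(s[t<t.min()+8])
    if hi>lo: ax=-ax; t=-t; nrm=-nrm; s=-s
    # heel at t.min
    heel=C+ax*t.min()
    print("len",np.ptp(t).round(1),"heelw",max(hi,lo).round(1),"topw",min(hi,lo).round(1),"heel",heel.round(1),"axis deg",np.degrees(np.arctan2(ax[1],ax[0])).round(1))
    return heel,ax
E
python3 - <<'E'
from h import *
d=np.load("d.npz"); c={k:d[k] for k in d}
im=cv2.imread("pics/l_wrist.png")[:,:,::-1]
crop(im,300,70,410,170,6,"pics/l1.png")
for t in(150,165,185,200): insert_pose(*white_insert(im,c,(300,70,410,165),thr=t))
E
```

```text
len 100.8 heelw 56.2 topw 20.7 heel [ 398.3 -267.4] axis deg -129.8
len 100.4 heelw 55.3 topw 20.6 heel [ 398.2 -267.8] axis deg -131.0
len 99.9 heelw 55.3 topw 19.9 heel [ 397.8 -267.7] axis deg -129.4
len 99.4 heelw 54.6 topw 19.2 heel [ 398.  -268.1] axis deg -129.6
```

View pics/l1.png

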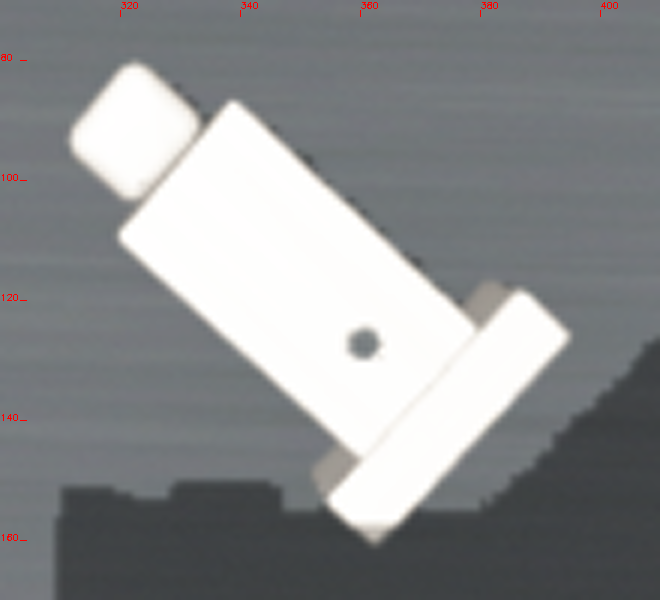

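```bash
python3 - <<'E'
from h import *
th=np.radians(-130); h=np.array([398,-267.8]); g=h+62*np.array([np.cos(th),np.sin(th)]); print(g)
go([*g,30],-40)
E
```

```text
[ 358.1471682  -315.29475547]
ee [ 430.2 -339.7  284.3] jaw 91.7 q6 -131.3 tilt [ 0.001 -0.    -1.   ]
 turn units -8.04 (world 48.3 deg), q6->-180-ish
 turn units 21.96 (world -131.7 deg), q6->0-ish
 shift before turn (cm) [25.42  2.67 -7.16]  after turn (cm) [25.42  7.1  -2.79]
```

Request:
jog_arm --plan '[2,0.9,-2.4,0,2,0.9,-2.4,0,2,0.9,-2.4,0,1,0,0,1.1,1,0,0,1.1,1,0,0,1.1,1,0,0,1.1,1,0,0,1.1,1,0,0,1.1,1,0,0,1.1,0,0,0,1.1,0,0,0,1.1]'

```text
time_s: 18.7
ee_pos: [358.0, -314.6, 152.9]
ee_rot: [-173.9, 89.9, 128.2]
force: [0.6, 0.3, -0.7]
gripper_width: 64.9
```

Request:
jog_arm --plan '[0,0,0,1.1,0,0,0,1.1,0,0,0,1.1,0,0,0,1.1,0,0,0,1.1,0,0,0,1.1,0,0,0,1.1,0,0,0,1.1,0,0,0,1.1,0,0,0,1.1,0,0,0,1.1,0,0,0,0]'

```text
time_s: 19.7
ee_pos: [358.2, -314.9, 153.7]
ee_rot: [167.9, 90.0, 37.6]
force: [-0.0, -0.4, -0.4]
gripper_width: 65.1
```

```bash
python3 - <<'E'
from h import *
go([358.1,-315.3,30],-40)
im,c=grab("wrist"); cv2.imwrite("pics/m_wrist.png",im[:,:,::-1])
insert_pose(*white_insert(im,c,(180,0,460,300),thr=165))
E
```

```text
ee [ 358.2 -314.9  153.7] jaw -40.3 q6 -2.4 tilt [ 0.  0. -1.]
 turn units -0.05 (world 0.3 deg), q6->-3-ish
 turn units 29.95 (world -179.7 deg), q6->177-ish
 shift before turn (cm) [1.237e+01 1.000e-02 4.000e-02]  after turn (cm) [1.237e+01 1.000e-02 4.000e-02]
len 95.6 heelw 54.4 topw 20.2 heel [ 397.6 -268.1] axis deg -130.3
```

View pics/m_wrist.png

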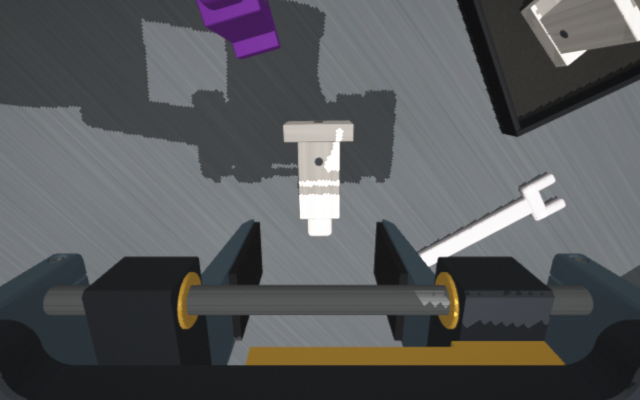

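The insert is centred between the fingers at column 319 and aligned. I'm descending and gripping lightly.

Request:
jog_arm --plan '[2.5,0,0,0,2.5,0,0,0,2.5,0,0,0,2.5,0,0,0,1.5,0,0,0,0.8,0,0,0,0,0,0,0,0,0,0,0]'

```text
time_s: 20.42
ee_pos: [357.4, -315.0, 31.1]
ee_rot: [124.7, 90.0, -5.5]
force: [0.5, -0.4, 0.3]
gripper_width: 64.9
```

Request:
jog_arm --plan '[0,0,0,0,0,0,0,0,0,0,0,0,0,0,0,0,0,0,0,0,0,0,0,0,0,0,0,0,0,0,0,0]' --claw 2 --newtons 8

```text
time_s: 21.08
ee_pos: [357.4, -315.3, 31.6]
ee_rot: [87.8, 89.9, -42.5]
force: [1.3, -1.1, 4.8]
gripper_width: 34.3
```

Request:
jog_arm --plan '[-1,0,-0.5,0,-0.95,0,-0.7,0,-0.8,0,-0.8,0,0,0,0,0]'

```text
time_s: 21.42
ee_pos: [370.9, -298.8, 59.7]
ee_rot: [107.0, 89.9, -23.2]
force: [0.8, 0.2, -4.0]
gripper_width: 34.2
```

```bash
python3 - <<'E'
from h import *
im,c=grab("scene"); crop(im,150,120,300,260,4,"pics/n1.png"); im,c=grab("side"); crop(im,230,220,400,400,4,"pics/n2.png")
E
```

```text
(no output)
```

View pics/n1.png

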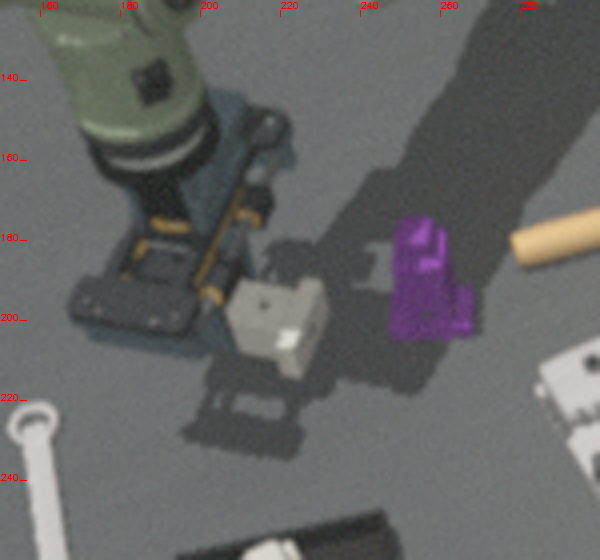

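View pics/n2.png

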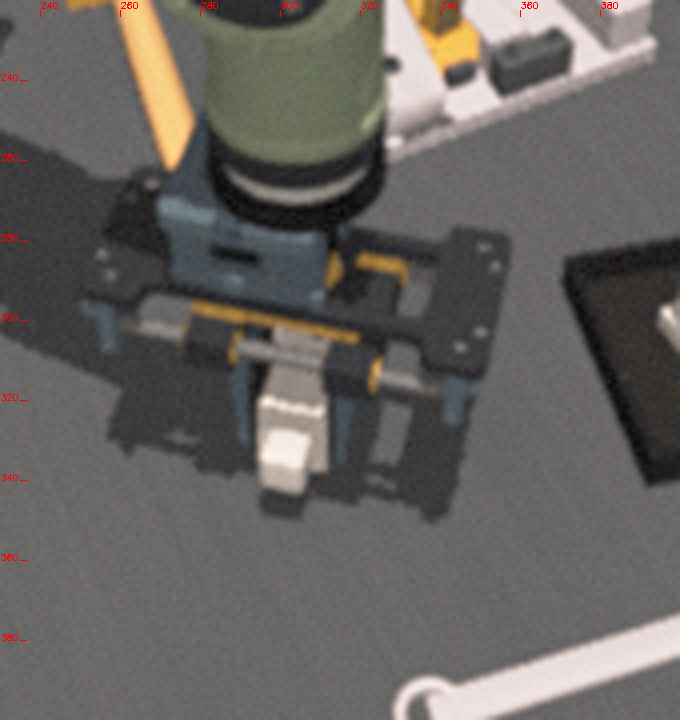

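The insert lifted level, so 8 N on the shank holds it too firmly to pivot. I'll set it back and re-grip on the core end lightly, so that it swings.

Request:
jog_arm --plan '[0.8,0,0.8,0,0.9,0,0.7,0,0.9,0,0.5,0,0.15,0,0,0,0,0,0,0,0,0,0,0]'

```text
time_s: 22.02
ee_pos: [356.0, -314.7, 30.1]
ee_rot: [-95.5, 89.9, 134.2]
force: [-0.2, 0.0, -4.1]
gripper_width: 33.9
```

Request:
jog_arm --plan '[0,0,0,0,0,0,0,0,0,0,0,0,0,0,0,0,-3,0,0,0,-3,0,-2,0,-3,0,-2,0,-2,0,-1,0,0,0,0,0]' --claw 6

```text
time_s: 22.77
ee_pos: [392.5, -276.9, 145.5]
ee_rot: [98.1, 89.4, -32.0]
force: [-0.0, -0.0, 0.8]
gripper_width: 59.9
```

```bash
python3 - <<'E'
from h import *
im,c=grab("wrist"); cv2.imwrite("pics/o_wrist.png",im[:,:,::-1])
for t in (110,130,150): h,ax=insert_pose(*white_insert(im,c,(180,0,460,240),thr=t))
g=h+95*ax; print(g); go([*g,29],np.degrees(np.arctan2(ax[1],ax[0]))+90)
E
```

```text
len 238.5 heelw 67.3 topw 59.7 heel [ 340.3 -158.6] axis deg -40.4
len 101.6 heelw 25.4 topw 8.5 heel [ 422.2 -312.1] axis deg 139.6
len 56.4 heelw 14.6 topw 13.7 heel [ 360.3 -264.4] axis deg -40.3
[ 432.70645345 -325.93377636]
ee [ 390.8 -276.8  143.3] jaw -40.1 q6 3.4 tilt [ 0.005 -0.003 -1.   ]
 turn units -14.97 (world 89.8 deg), q6->-86-ish
 turn units 15.03 (world -90.2 deg), q6->94-ish
 shift before turn (cm) [11.47  6.3   1.07]  after turn (cm) [11.42 -1.1   6.38]
```

View pics/o_wrist.png

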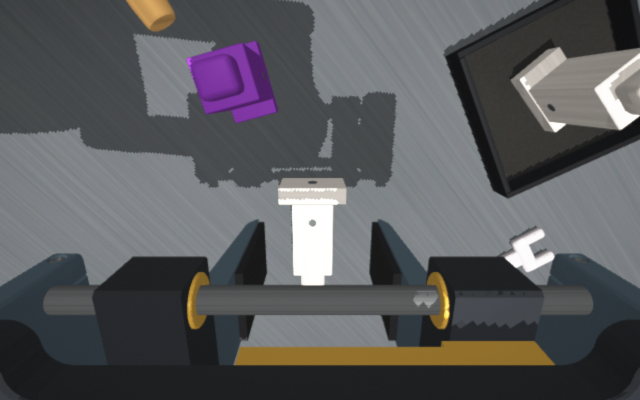

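```bash
python3 - <<'E'
from h import *
c=cam("wrist")
im=cv2.imread("pics/o_wrist.png")[:,:,::-1]; crop(im,270,170,360,290,6,"pics/o1.png")
print(toplane(c,[(312,180)],0),toplane(c,[(312,191),(279,191),(346,191)],36))
E
```

```text
[[ 392.74702344 -266.81548577    0.        ]] [[ 393.08515758 -266.99897357   36.        ]
 [ 372.7303997  -249.74538528   36.        ]
 [ 414.08464548 -284.79906339   36.        ]]
```

View pics/o1.png

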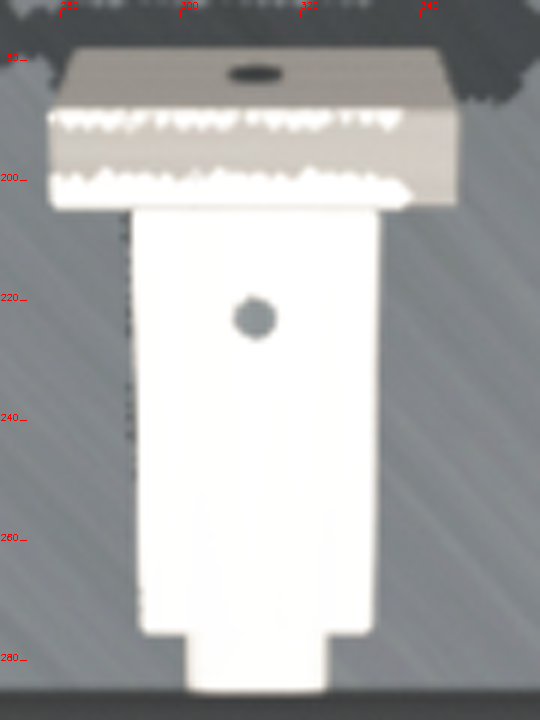

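```bash
python3 - <<'E'
from h import *
go([333.4,-338.3,29],-40)
E
```

```text
ee [ 390.8 -276.8  143.3] jaw -40.1 q6 3.4 tilt [ 0.005 -0.003 -1.   ]
 turn units -0.02 (world 0.1 deg), q6->3-ish
 turn units 29.98 (world -179.9 deg), q6->183-ish
 shift before turn (cm) [11.43 -0.49  8.41]  after turn (cm) [11.43 -0.51  8.41]
```

Request:
jog_arm --plan '[0,-0.2,2.8,0,0,-0.2,2.8,0,0,-0.1,2.8,0,3,0,0,0,3,0,0,0,3,0,0,0,1.5,0,0,0,0.9,0,0,0,0,0,0,0,0,0,0,0]'

```text
time_s: 23.65
ee_pos: [330.4, -337.3, 26.5]
ee_rot: [-95.1, 89.9, 134.7]
force: [-0.3, 0.8, -0.0]
gripper_width: 60.2
```

Request:
jog_arm --plan '[0,0,0,0,0,0,0,0,0,0,0,0,0,0,0,0,0,0,0,0,0,0,0,0,0,0,0,0,0,0,0,0]' --claw 1.5 --newtons 4

```text
time_s: 24.32
ee_pos: [331.3, -337.8, 27.2]
ee_rot: [86.3, 89.9, -44.0]
force: [0.3, -1.9, -1.9]
gripper_width: 22.8
```

Request:
jog_arm --plan '[-0.83,0,-0.25,0,-0.83,0,-0.25,0,-0.77,0,-0.4,0,-0.77,0,-0.4,0,-0.7,0,-0.52,0,-0.7,0,-0.52,0,0,0,0,0]'

```text
time_s: 24.9
ee_pos: [347.1, -319.2, 74.7]
ee_rot: [94.8, 89.9, -35.4]
force: [-1.7, -0.4, 0.0]
gripper_width: 22.0
```

```bash
python3 - <<'E'
from h import *
im,c=grab("side"); crop(im,230,220,400,400,4,"pics/p2.png")
E
```

```text
(no output)
```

View pics/p2.png

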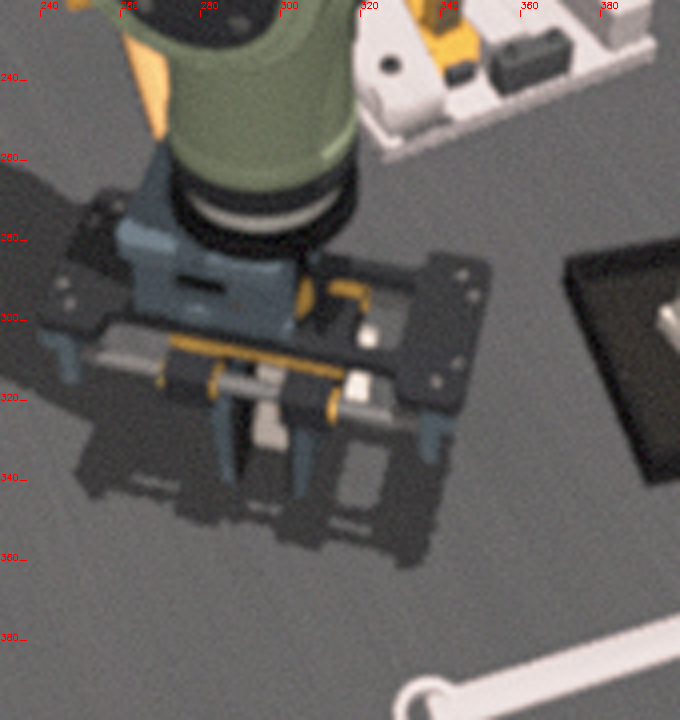

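Looks like it's pivoting, with the heel still beyond. Force is small and width is 22. I'll continue the arc.

Request:
jog_arm --plan '[-0.6,0,-0.63,0,-0.6,0,-0.63,0,-0.47,0,-0.73,0,-0.47,0,-0.73,0,-0.33,0,-0.8,0,-0.33,0,-0.8,0,0,0,0,0]'

```text
time_s: 25.53
ee_pos: [375.3, -285.6, 102.3]
ee_rot: [119.9, 89.9, -10.2]
force: [-3.4, -0.5, 6.5]
gripper_width: 21.7
```

```bash
python3 - <<'E'
from h import *
im,c=grab("side"); crop(im,230,220,400,400,4,"pics/q2.png")
im,c=grab("scene"); crop(im,150,120,300,260,4,"pics/q1.png")
E
```

```text
(no output)
```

View pics/q2.png

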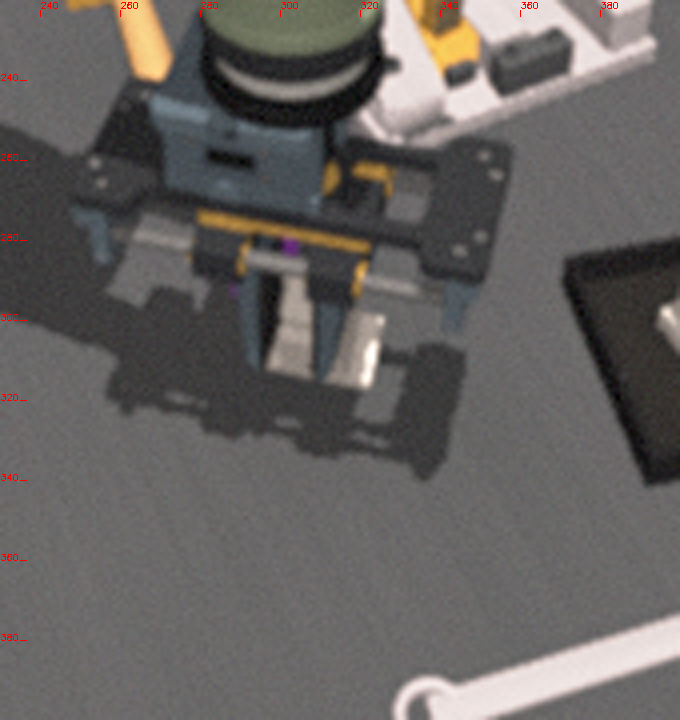

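View pics/q1.png

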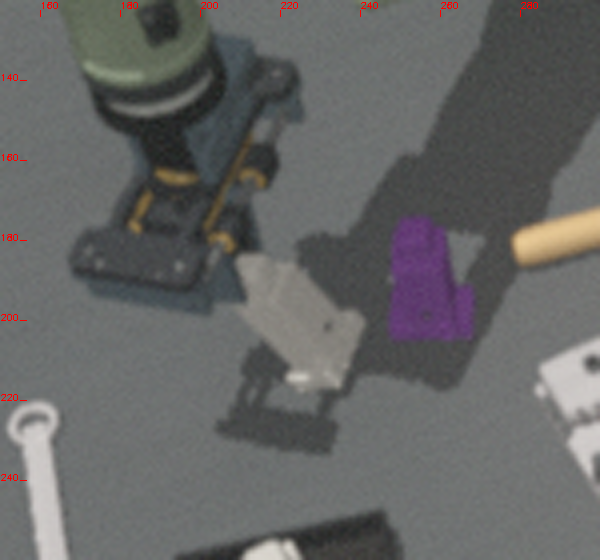

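```bash
python3 - <<'E'
from h import *
c=cam("scene"); c2=cam("side")
print("purple base", toplane(c,[(247.5,204),(267,204),(262,193)],0).round())
print("heel bright low corner",toplane(c,[(229,217)],0).round(), "right",toplane(c,[(240,201)],[20]).round(),toplane(c,[(240,201)],0).round())
h=np.array([394.5,-266]);ax=np.array([np.cos(np.radians(-130)),np.sin(np.radians(-130))]);n=np.array([-ax[1],ax[0]])
for t in(0,-36):
  for s in(-28,28): print(t,s,h+t*ax+s*n)
E
```

```text
purple base [[ 409. -200.   -0.]
 [ 434. -153.    0.]
 [ 393. -150.    0.]]
heel bright low corner [[ 425. -261.    0.]] right [[ 405. -217.   20.]] [[ 390. -215.    0.]]
0 -28 [ 373.05075559 -248.00194693]
0 28 [ 415.94924441 -283.99805307]
-36 -28 [ 396.19110954 -220.42434698]
-36 28 [ 439.08959836 -256.42045312]
```

Request:
jog_arm --plan '[-1,0,0,0,-1,0,0.5,0,-0.5,0,0.8,0,0,0,0.9,0,0,0,0.8,0,0,0,0,0]' --newtons 5

```text
time_s: 26.13
ee_pos: [353.4, -310.1, 125.3]
ee_rot: [-82.0, 89.9, 147.6]
force: [0.2, -0.5, -4.2]
gripper_width: 21.8
```

```bash
python3 - <<'E'
from h import *
im,c=grab("side"); crop(im,230,220,400,400,4,"pics/r2.png")
im,c=grab("scene"); crop(im,150,120,300,260,4,"pics/r1.png")
E
```

```text
(no output)
```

View pics/r1.png

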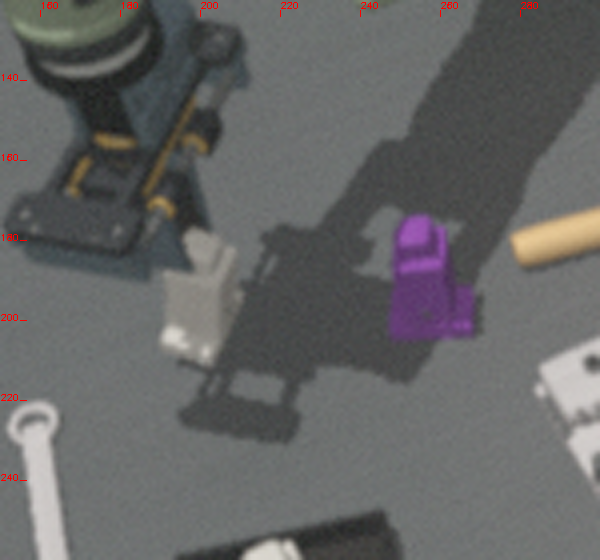

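View pics/r2.png

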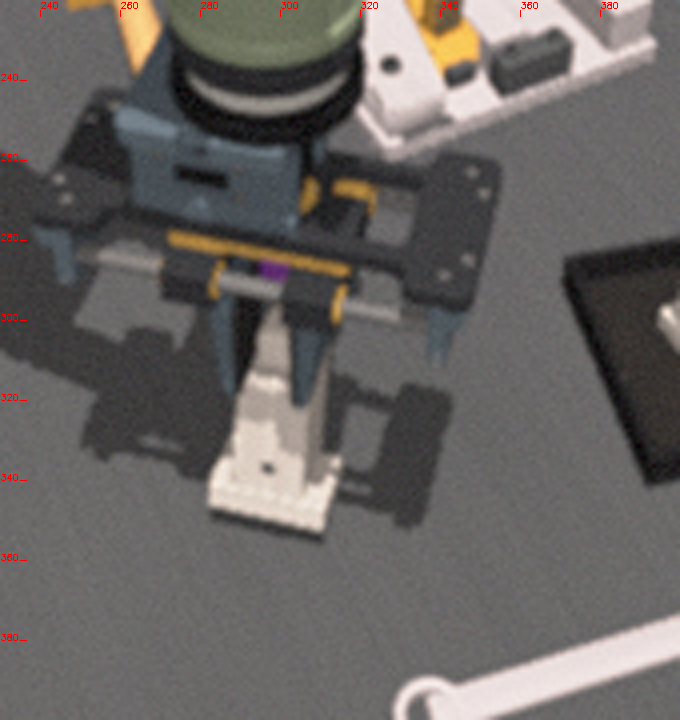

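It has swung to hang upright. I'm lowering it until the heel stands on the bench.

Request:
jog_arm --plan '[0.7,0,0,0,0.7,0,0,0,0.4,0,0,0,0.2,0,0,0,0,0,0,0,0,0,0,0]'

```text
time_s: 26.73
ee_pos: [354.8, -311.4, 109.4]
ee_rot: [48.6, 89.7, -81.6]
force: [-8.5, -0.6, 26.4]
gripper_width: 22.5
```

Request:
jog_arm --plan '[0.2,0,0,0,0.2,0,0,0,0,0,0,0,0,0,0,0]'

```text
time_s: 27.07
ee_pos: [354.2, -312.7, 108.7]
ee_rot: [43.0, 89.5, -87.0]
force: [-17.0, -0.2, 51.8]
gripper_width: 22.1
```

Request:
jog_arm --plan '[-0.5,0,0,0,0,0,0,0,0,0,0,0]'

```text
time_s: 27.32
ee_pos: [355.7, -311.1, 109.6]
ee_rot: [73.2, 89.7, -57.0]
force: [-4.6, -0.4, 19.4]
gripper_width: 21.9
```

```bash
python3 - <<'E'
from h import *
im,c=grab("side"); crop(im,230,220,400,400,4,"pics/s2.png")
im,c=grab("scene"); crop(im,150,120,300,260,4,"pics/s1.png")
E
```

```text
(no output)
```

View pics/s1.png

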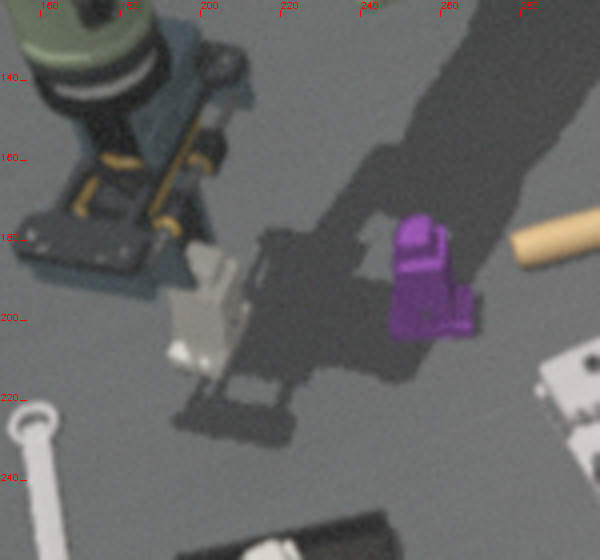

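View pics/s2.png

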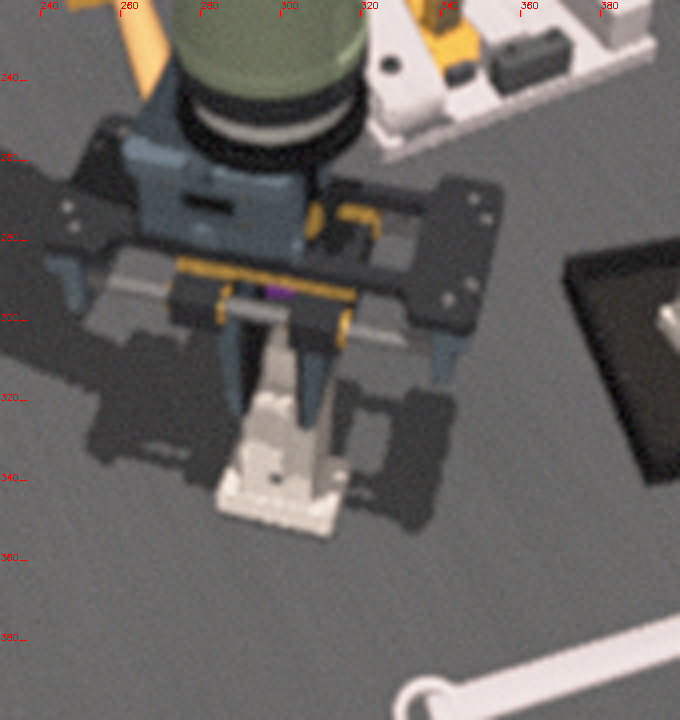

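Request:
jog_arm --plan '[-0.2,0,0,0,0,0,0,0,0,0,0,0,0,0,0,0,0,0,0,0,0,0,0,0,0,0,0,0,0,0,0,0,0,0,0,0]' --claw 6.5

```text
time_s: 28.17
ee_pos: [354.6, -309.5, 108.9]
ee_rot: [-121.6, 90.0, 108.2]
force: [-0.1, -0.4, 0.3]
gripper_width: 65.2
```

```bash
python3 - <<'E'
from h import *
im,c=grab("side"); crop(im,230,220,400,400,3,"pics/t2.png")
im,c=grab("wrist"); cv2.imwrite("pics/t1.png",im[:,:,::-1]); print(env.state()["ee_pos"])
E
```

```text
[ 354.62836886 -309.46472286  109.01433718]
```

View pics/t1.png

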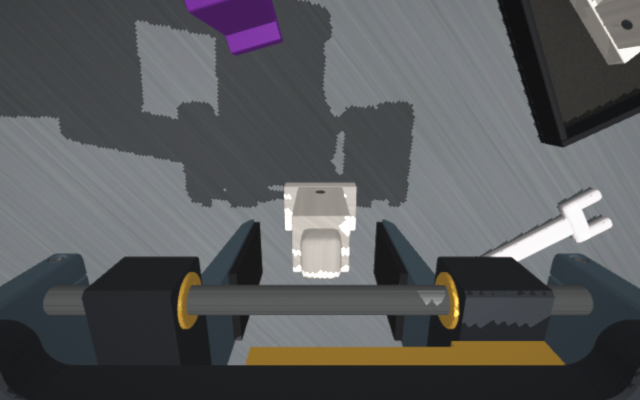

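View pics/t2.png

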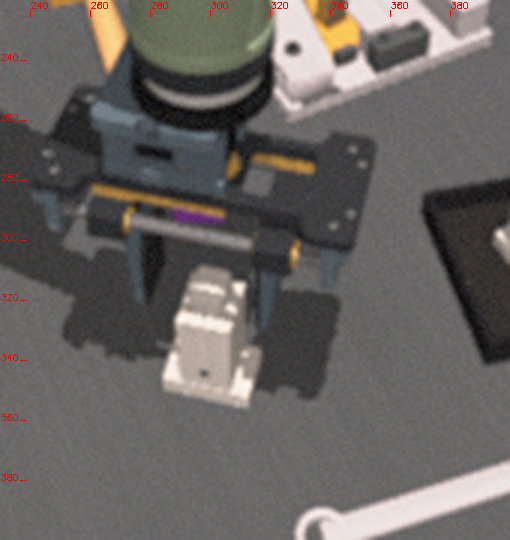

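```bash
python3 - <<'E'
from h import *
c=cam("wrist"); im=cv2.imread("pics/t1.png")[:,:,::-1]; crop(im,270,170,370,285,6,"pics/t3.png")
R=R_now(); s=env.state()["ee_pos"]
for p,z in [((321,252),100),((292,268),80),((350,268),80),((320,213),80)]:
    P=toplane(c,p,z)[0]; print(P.round(1),(R.T@(P-s)).round(1))
E
```

```text
[ 358.2 -306.9  100. ] [ 9.   1.1 -4.3]
[ 331.6 -311.7   80. ] [ 29.  -16.2  16.5]
[ 358.3 -334.3   80. ] [29.  18.9 16.6]
[ 367.3 -295.6   80. ] [ 29.    0.7 -18.8]
```

View pics/t3.png

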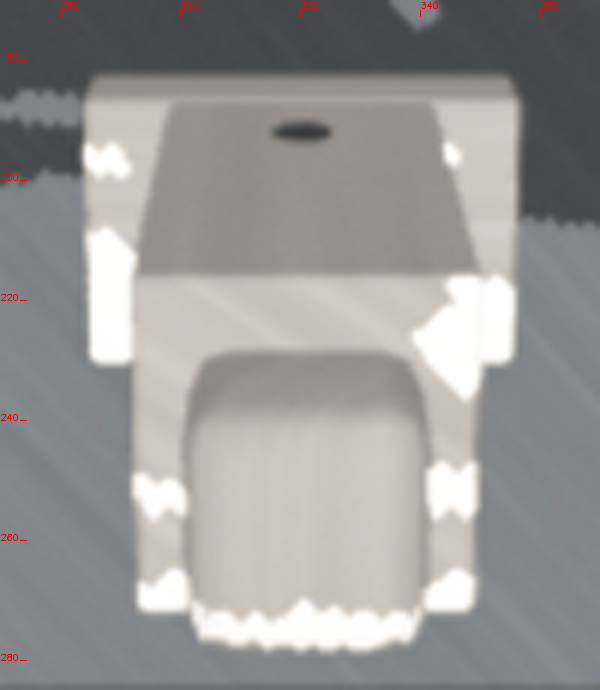

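It's standing square and centred under the tool. I'll descend and grip the shank.

Request:
jog_arm --plan '[1.5,0,0,0,1.5,0,0,0,1,0,0,0,0,0,0,0,0,0,0,0]'

```text
time_s: 28.68
ee_pos: [354.5, -309.3, 68.9]
ee_rot: [-97.0, 89.9, 132.8]
force: [-0.8, -0.3, 0.1]
gripper_width: 64.5
```

Request:
jog_arm --plan '[0,0,0,0,0,0,0,0,0,0,0,0,0,0,0,0,0,0,0,0,0,0,0,0,0,0,0,0,0,0,0,0]' --claw 2 --newtons 30

```text
time_s: 29.35
ee_pos: [355.2, -310.0, 69.5]
ee_rot: [92.7, 89.9, -37.6]
force: [0.8, -1.1, 2.2]
gripper_width: 34.2
```

Request:
jog_arm --plan '[-1,0,0,0,-2,0,0,0,-3,0,0,0,-3,0,0,0,-3,0,0,0,-2,0,0,0,0,0,0,1,0,0,0,1,0,0,0,1,0,0,0,1]'

```text
time_s: 30.18
ee_pos: [353.6, -308.5, 207.9]
ee_rot: [-68.8, 89.8, 136.7]
force: [0.7, -0.0, -4.0]
gripper_width: 33.7
```

```bash
python3 - <<'E'
from h import *
go([642.4,-60.7,190],-88.25)
E
```

```text
ee [ 353.6 -308.5  207.9] jaw -64.5 q6 22.0 tilt [-0.003  0.003 -1.   ]
 turn units 3.95 (world -23.7 deg), q6->46-ish
 turn units -26.05 (world 156.3 deg), q6->-134-ish
 shift before turn (cm) [  1.78  -9.95 -36.73]  after turn (cm) [  1.84 -23.88 -29.63]
```

Request:
jog_arm --plan '[0,0,0,1,0,0,0,1,0,0,0,1,0,0,0,0.95,0,-1.2,-1.5,0,0,-2.2,-2.7,0,0,-2.2,-2.7,0,0,-2.2,-2.7,0,0,-2.2,-2.7,0,0,-2.2,-2.7,0,0,-2.2,-2.7,0,0,-2.2,-2.7,0]'

```text
time_s: 31.18
ee_pos: [552.3, -134.5, 207.5]
ee_rot: [-15.8, 89.8, 166.3]
force: [0.5, 0.3, -3.7]
gripper_width: 33.8
```

Request:
jog_arm --plan '[0,-2.2,-2.8,0,0,-2.2,-2.8,0,0,-1.7,-2.2,0,0,-1,-1.2,0,0,0,0,0,0,0,0,0]'

```text
time_s: 31.68
ee_pos: [639.0, -61.4, 207.0]
ee_rot: [-4.0, 89.7, 178.1]
force: [-0.5, 0.4, -3.3]
gripper_width: 34.2
```

```bash
python3 - <<'E'
from h import *
go([642.4,-60.7,100],-88.25)
im,c=grab("wrist"); cv2.imwrite("pics/u1.png",im[:,:,::-1]);np.savez("d.npz",**{k:c[k] for k in c})
E
```

```text
ee [639.  -61.4 207. ] jaw -87.9 q6 81.4 tilt [-0.005  0.    -1.   ]
 turn units 0.07 (world -0.4 deg), q6->82-ish
 turn units -29.93 (world 179.6 deg), q6->-98-ish
 shift before turn (cm) [10.69 -0.05 -0.39]  after turn (cm) [10.69 -0.05 -0.39]
```

View pics/u1.png

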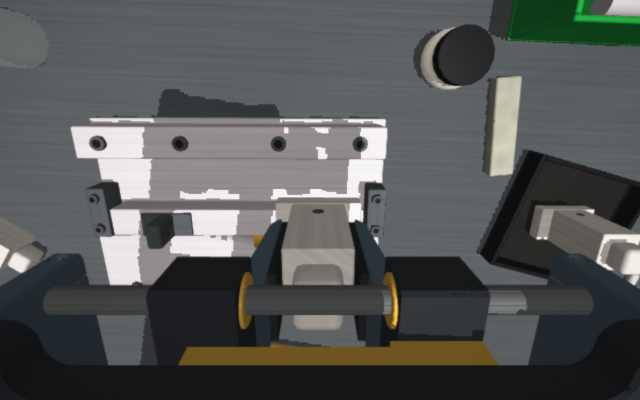

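```bash
python3 - <<'E'
from h import *
d=np.load("d.npz"); c={k:d[k] for k in d}; im=cv2.imread("pics/u1.png")[:,:,::-1]; crop(im,70,100,400,280,2,"pics/u2.png"); crop(im,80,120,260,230,4,"pics/u3.png")
E
```

```text
(no output)
```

View pics/u3.png

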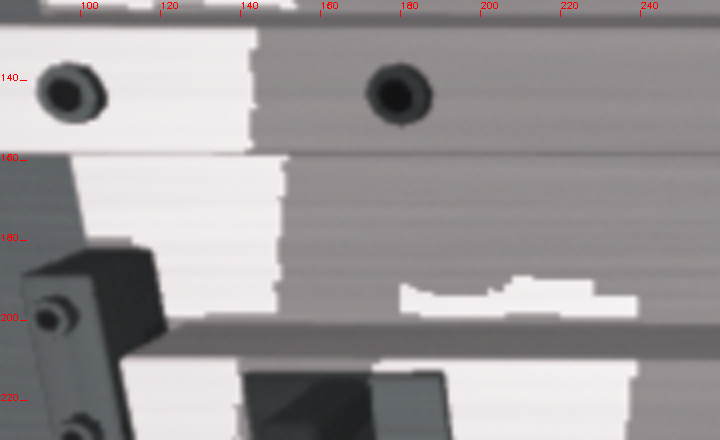

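```bash
python3 - <<'E'
from h import *
d=np.load("d.npz"); c={k:d[k] for k in d}
print(toplane(c,[(110,158),(360,158)],50),toplane(c,[(130,209),(235,210)],45),toplane(c,[(200,200)],15))
E
```

```text
[[ 657.56783522  134.15914173   50.        ]
 [ 666.12286709 -100.06703221   50.        ]] [[605.29305948 125.26953976  45.        ]
 [608.05393825  20.36687367  45.        ]] [[607.07960065  65.61581831  15.        ]]
```

Request:
jog_arm --plan '[2,0,-0.2,0.05,2.5,0,0,0,2.5,0,0,0,2,0,0,0,1.5,0,0,0,0.8,0,0,0,0.3,0,0,0,0,0,0,0,0,0,0,0]'

```text
time_s: 32.48
ee_pos: [642.3, -62.5, 94.1]
ee_rot: [172.6, 89.9, -5.7]
force: [0.2, 0.1, -2.8]
gripper_width: 34.1
```

Request:
jog_arm --plan '[0.15,0,0,0,0.15,0,0,0,0,0,0,0,0,0,0,0]'

```text
time_s: 32.82
ee_pos: [642.1, -62.0, 90.4]
ee_rot: [-179.0, 90.0, 2.8]
force: [-0.2, -0.1, -4.6]
gripper_width: 33.9
```

```bash
python3 - <<'E'
from h import *
im,c=grab("side"); crop(im,265,100,435,265,4,"pics/v2.png"); im,c=grab("scene"); crop(im,270,140,430,290,4,"pics/v1.png")
go([642,-62,84],-88.25)
E
```

```text
ee [642.1 -61.9  90.3] jaw -88.2 q6 81.7 tilt [ 0.  0. -1.]
 turn units 0.00 (world -0.0 deg), q6->82-ish
 turn units -30.00 (world 180.0 deg), q6->-98-ish
 shift before turn (cm) [0.63 0.01 0.01]  after turn (cm) [0.63 0.01 0.01]
```

View pics/v2.png

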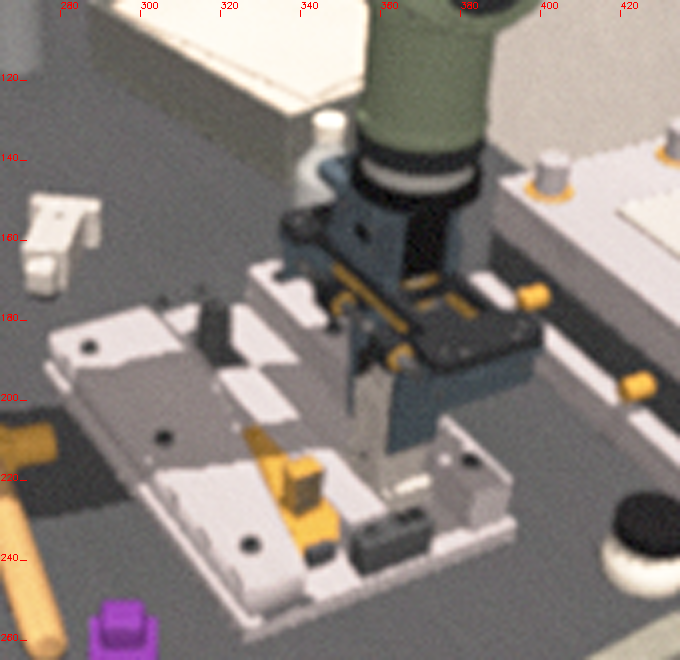

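View pics/v1.png

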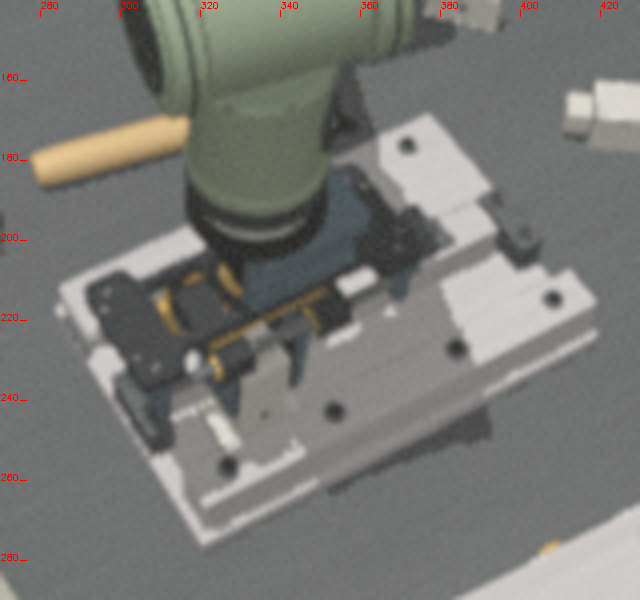

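It's in the slot. I'll lower it to the floor.

Request:
jog_arm --plan '[0.25,0,0,0,0.15,0,0,0,0.1,0,0,0,0,0,0,0,0,0,0,0]'

```text
time_s: 33.33
ee_pos: [641.9, -62.0, 84.9]
ee_rot: [-27.3, 90.0, 154.4]
force: [0.2, -0.1, -4.9]
gripper_width: 33.6
```

Request:
jog_arm --plan '[0.1,0,0,0,0.1,0,0,0,0,0,0,0,0,0,0,0]'

```text
time_s: 33.67
ee_pos: [642.2, -62.1, 84.5]
ee_rot: [177.8, 89.9, -0.4]
force: [-3.0, 0.4, 5.8]
gripper_width: 34.1
```

Request:
jog_arm --plan '[0,0,0,0,0,0,0,0,0,0,0,0,0,0,0,0,0,0,0,0]' --claw 5.5

```text
time_s: 34.08
ee_pos: [642.1, -62.0, 82.9]
ee_rot: [-162.3, 90.0, 19.5]
force: [-0.0, -1.1, 0.7]
gripper_width: 54.7
```

Request:
jog_arm --plan '[-2,0,0,0,-3,0,0,0,-4,0,0,0,-4,0,0,0,-4,-2,0,0,-2,-4,1,0,0,-4,1,0,0,-4,1,0,0,-4,1,0,0,-4,1,0,0,-3,1,0,0,0,0,0]'

```text
time_s: 35.08
ee_pos: [573.3, 186.4, 268.5]
ee_rot: [-72.4, 89.8, 109.6]
force: [-0.4, 0.4, -0.5]
gripper_width: 54.8
```

```bash
python3 - <<'E'
from h import *
im,c=grab("wrist"); cv2.imwrite("pics/w1.png",im[:,:,::-1]);np.savez("d.npz",**{k:c[k] for k in c})
im,c=grab("scene"); cv2.imwrite("pics/w2.png",im[:,:,::-1])
print(env.state()["ee_pos"],R_now()[:,1])
E
```

```text
[575.04453424 182.01576443 268.49008573] [ 3.32585372e-02 -9.99446637e-01  5.37473905e-04]
```

View pics/w1.png

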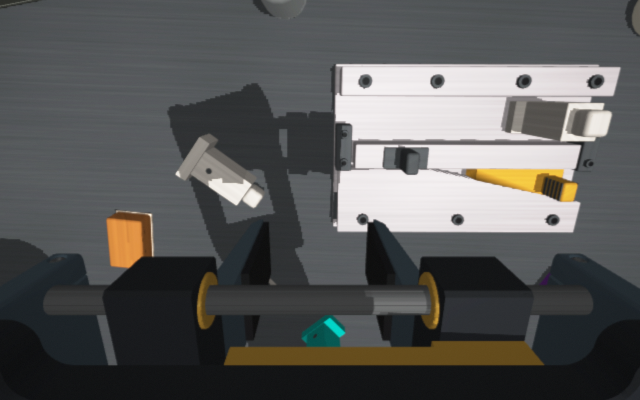

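View pics/w2.png

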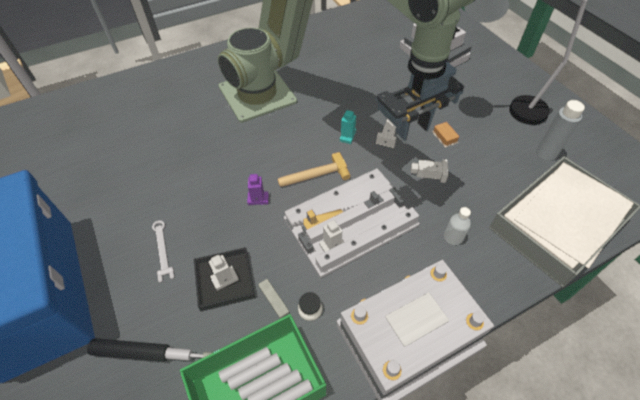

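Insert a stands in the nest. Next is insert c, at (220,172) in the wrist view.

```bash
python3 - <<'E'
from h import *
d=np.load("d.npz"); c={k:d[k] for k in d}; im=cv2.imread("pics/w1.png")[:,:,::-1]; crop(im,165,120,280,220,6,"pics/w3.png")
for t in (110,120,130,140): insert_pose(*white_insert(im,c,(165,125,280,215),thr=t))
E
```

```text
len 100.2 heelw 56.8 topw 23.0 heel [582.7 341.2] axis deg -125.9
len 99.6 heelw 56.2 topw 22.2 heel [582.5 340.9] axis deg -126.6
len 84.7 heelw 31.3 topw 21.2 heel [572.9 329.6] axis deg -123.7
len 64.1 heelw 20.9 topw 14.6 heel [526.  259.5] axis deg 55.5
```

View pics/w3.png

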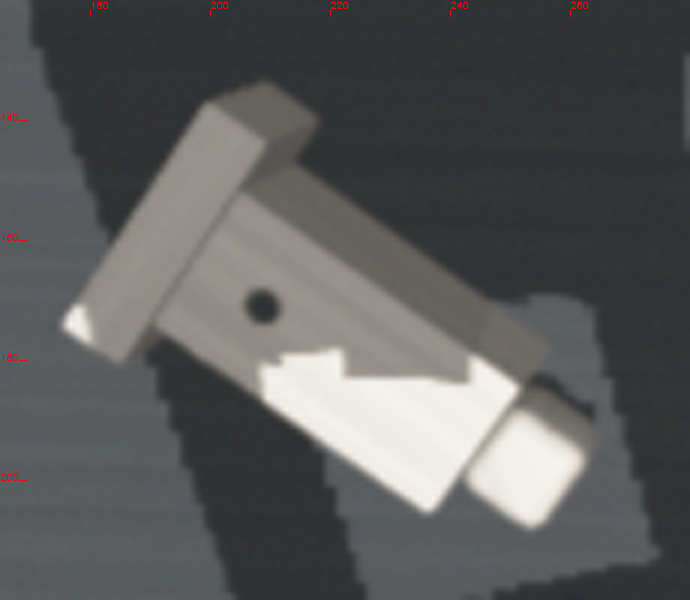

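```bash
python3 - <<'E'
from h import *
go([528.2,263.4,28.5],-35.2)
E
```

```text
ee [575.  182.  268.5] jaw -88.1 q6 104.6 tilt [ 0.    -0.001 -1.   ]
 turn units -8.82 (world 52.9 deg), q6->52-ish
 turn units 21.18 (world -127.1 deg), q6->232-ish
 shift before turn (cm) [23.99 -8.3   4.42]  after turn (cm) [24.   -8.53 -3.94]
```

Request:
jog_arm --plan '[1,-2.8,1.5,0,1,-2.8,1.5,0,1,-2.7,1.4,0,1.5,0,0,-1.1,1.5,0,0,-1.1,1.5,0,0,-1.1,1.5,0,0,-1.1,1,0,0,-1.1,1,0,0,-1.1,1,0,0,-1.1,0,0,0,-1.1,0,0,0,0]' --claw 6

```text
time_s: 36.18
ee_pos: [529.4, 260.9, 147.7]
ee_rot: [-12.1, 89.9, -137.5]
force: [0.5, 0.5, -0.1]
gripper_width: 59.6
```

```bash
python3 - <<'E'
from h import *
im,c=grab("wrist"); cv2.imwrite("pics/x1.png",im[:,:,::-1])
go([528.2,263.4,28.5],-35.2)
im,c=grab("side"); crop(im,190,90,340,230,4,"pics/x2.png")
E
```

```text
ee [529.6 261.3 148.2] jaw -35.7 q6 60.9 tilt [-0.    -0.001 -1.   ]
 turn units -0.08 (world 0.5 deg), q6->60-ish
 turn units 29.92 (world -179.5 deg), q6->240-ish
 shift before turn (cm) [11.97 -0.24 -0.09]  after turn (cm) [11.97 -0.24 -0.09]
```

View pics/x1.png

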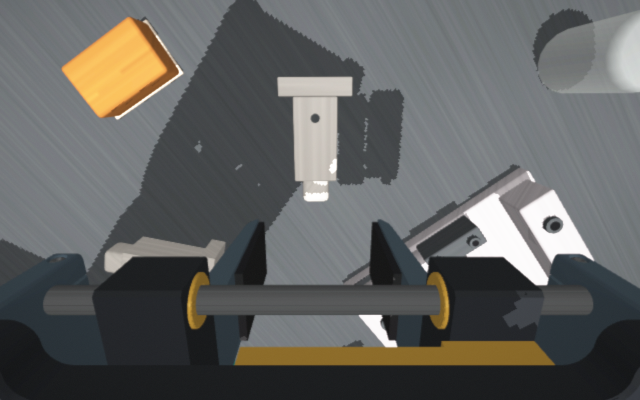

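View pics/x2.png

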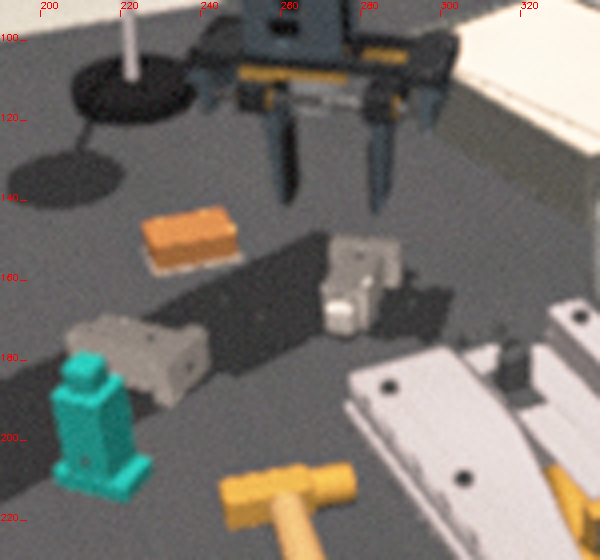

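Request:
jog_arm --plan '[3,-0.2,0,0,3,0,0,0,3,0,0,0,1.8,0,0,0,1,0,0,0,0,0,0,0,0,0,0,0]'

```text
time_s: 36.87
ee_pos: [528.0, 263.9, 31.1]
ee_rot: [151.5, 89.9, 26.0]
force: [0.2, 0.7, -0.0]
gripper_width: 60.1
```

Request:
jog_arm --plan '[0,0,0,0,0,0,0,0,0,0,0,0,0,0,0,0,0,0,0,0,0,0,0,0,0,0,0,0,0,0,0,0]' --claw 1.5 --newtons 4

```text
time_s: 37.53
ee_pos: [527.8, 264.0, 31.3]
ee_rot: [147.3, 89.9, 21.8]
force: [0.7, -2.1, 6.4]
gripper_width: 33.5
```

Request:
jog_arm --plan '[0,0,0,0,0,0,0,0,0,0,0,0,0.2,0,0.5,0,0,0,0,0,0,0,0,0]' --claw 4.5

```text
time_s: 38.03
ee_pos: [523.8, 259.4, 28.1]
ee_rot: [-33.3, 89.9, -158.8]
force: [0.8, -0.2, -0.4]
gripper_width: 44.7
```

Request:
jog_arm --plan '[0,0,0,0,0,0,0,0,0,0,0,0,0,0,0,0,0,0,0,0,0,0,0,0,0,0,0,0]' --claw 1.5

```text
time_s: 38.62
ee_pos: [524.5, 259.8, 28.6]
ee_rot: [167.4, 90.0, 42.0]
force: [-0.4, 0.7, 0.7]
gripper_width: 22.1
```

Request:
jog_arm --plan '[-0.83,0,-0.25,0,-0.83,0,-0.25,0,-0.77,0,-0.4,0,-0.77,0,-0.4,0,-0.7,0,-0.52,0,-0.7,0,-0.52,0,-0.6,0,-0.63,0,-0.6,0,-0.63,0,-0.47,0,-0.73,0,-0.47,0,-0.73,0,-0.33,0,-0.8,0,0,0,0,0]'

```text
time_s: 39.62
ee_pos: [560.2, 309.8, 101.2]
ee_rot: [164.8, 89.7, 39.4]
force: [-2.9, -2.2, 6.7]
gripper_width: 22.2
```

Request:
jog_arm --plan '[-1,0,0,0,-1,0,0.5,0,-0.8,0,0.5,0,0,0,0,0,0,0,0,0]' --newtons 5

```text
time_s: 40.03
ee_pos: [552.6, 299.1, 127.8]
ee_rot: [163.1, 89.9, 37.6]
force: [0.3, -0.2, -4.4]
gripper_width: 21.8
```

```bash
python3 - <<'E'
from h import *
im,c=grab("side"); crop(im,190,90,340,230,4,"pics/y2.png")
im,c=grab("scene"); crop(im,360,90,510,230,4,"pics/y1.png")
E
```

```text
(no output)
```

View pics/y1.png

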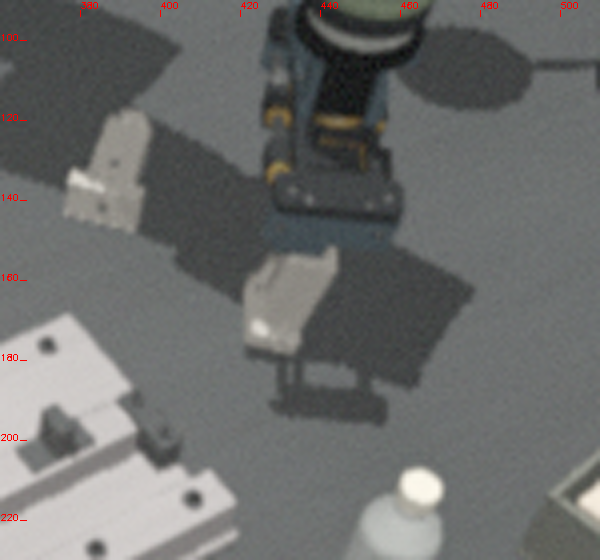

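View pics/y2.png

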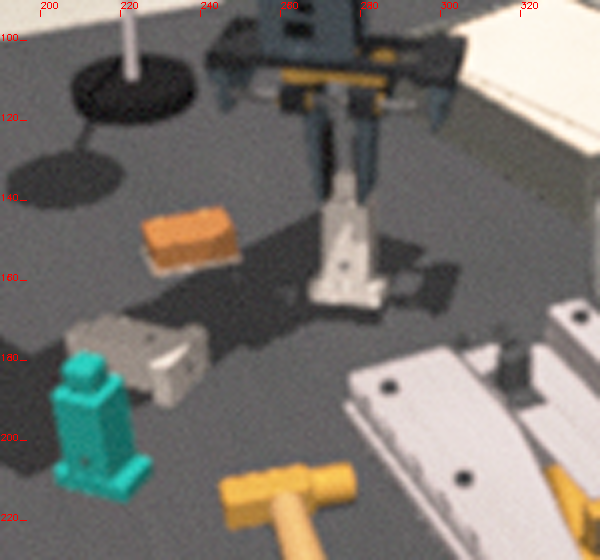

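Request:
jog_arm --plan '[0.6,0,0,0,0.5,0,0,0,0.2,0,0,0,0,0,0,0,0,0,0,0]'

```text
time_s: 40.55
ee_pos: [552.5, 299.3, 113.9]
ee_rot: [-16.9, 90.0, -142.3]
force: [-0.3, -0.7, -3.0]
gripper_width: 21.8
```

Request:
jog_arm --plan '[0.2,0,0,0,0,0,0,0,0,0,0,0]'

```text
time_s: 40.8
ee_pos: [552.9, 299.7, 113.0]
ee_rot: [163.3, 89.9, 37.9]
force: [-1.1, 0.5, 3.6]
gripper_width: 22.1
```

Request:
jog_arm --plan '[0.2,0,0,0,0,0,0,0,0,0,0,0]'

```text
time_s: 41.05
ee_pos: [552.9, 299.8, 111.2]
ee_rot: [164.4, 89.9, 38.9]
force: [-1.7, -0.6, 5.3]
gripper_width: 22.3
```

```bash
python3 - <<'E'
from h import *
im,c=grab("side"); crop(im,230,90,320,180,6,"pics/z2.png")
im,c=grab("scene"); crop(im,400,120,480,200,6,"pics/z1.png")
E
```

```text
(no output)
```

View pics/z1.png

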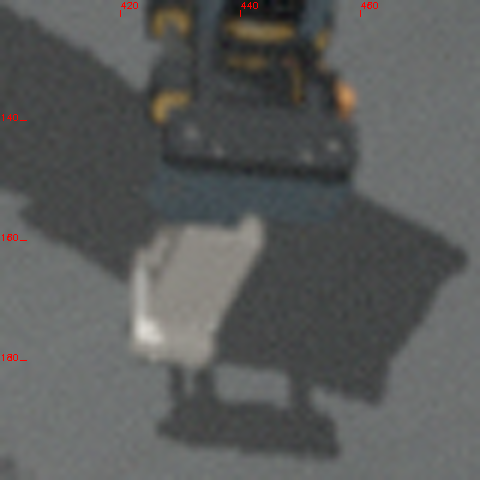

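View pics/z2.png

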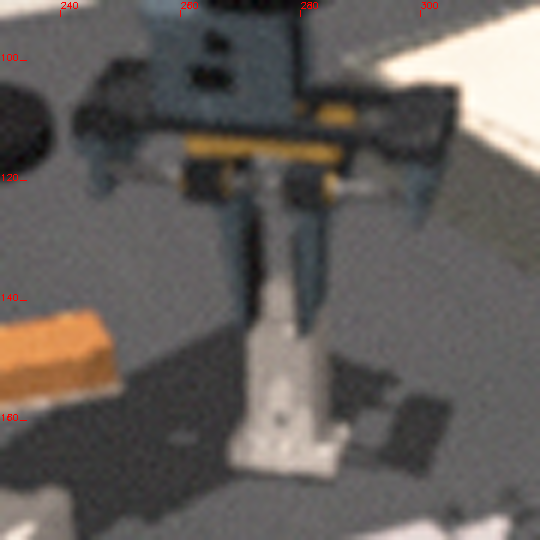

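```bash
python3 - <<'E'
from h import *
c=cam("scene"); print(proj(c,[(553,300,0),(553,300,80)]))
im,c=grab("wrist"); cv2.imwrite("pics/aa.png",im[:,:,::-1])
E
```

```text
[[426.70977524 173.17401783]
 [432.26876557 154.71196044]]
```

View pics/aa.png

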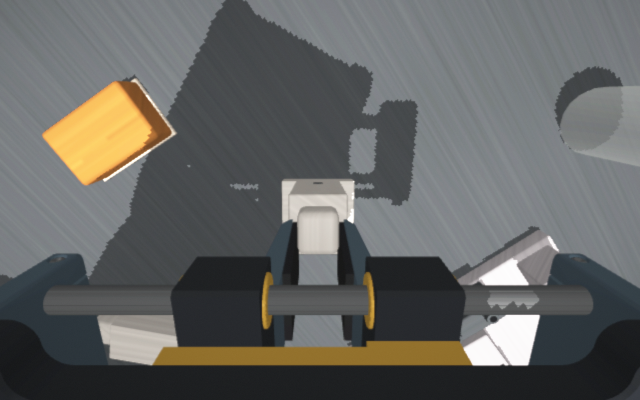

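```bash
python3 - <<'E'
from h import *
c=cam("wrist"); im=cv2.imread("pics/aa.png")[:,:,::-1]; crop(im,270,170,370,265,6,"pics/aa3.png")
R=R_now(); s=env.state()["ee_pos"]
for p,z in [((318,180),0),((318,186),14),((318,232),100),((318,253),100)]:
    P=toplane(c,p,z)[0]; print((R.T@(P-s)).round(1))
E
```

```text
[111.2  -0.4 -17.1]
[ 97.2  -0.4 -15.9]
[ 11.2  -0.5 -14.8]
[11.2 -0.5 -2.6]
```

View pics/aa3.png

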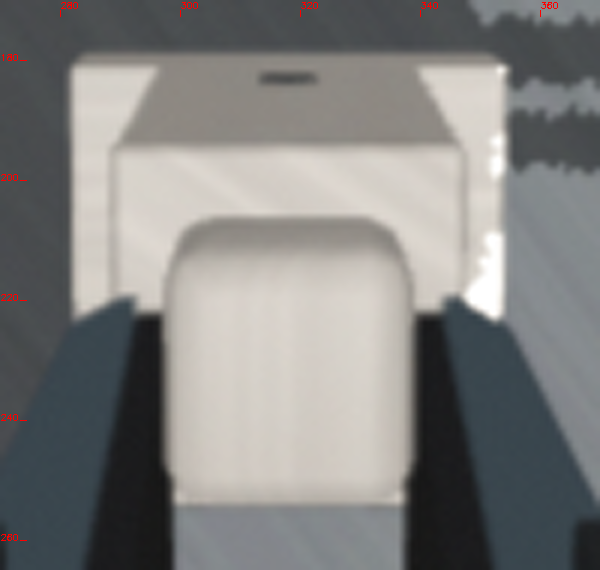

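The insert leans about 10° toward −z. I'll ease the top back by +z before releasing.

Request:
jog_arm --plan '[0,0,0.4,0,0,0,0.4,0,0,0,0.4,0,0.1,0,0.2,0,0,0,0,0,0,0,0,0]'

```text
time_s: 41.7
ee_pos: [544.3, 288.0, 109.3]
ee_rot: [-139.8, 90.0, 94.7]
force: [-0.4, 1.1, 0.8]
gripper_width: 21.9
```

```bash
python3 - <<'E'
from h import *
im,c=grab("wrist"); crop(im,270,170,370,285,6,"pics/ab.png")
E
```

```text
(no output)
```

View pics/ab.png

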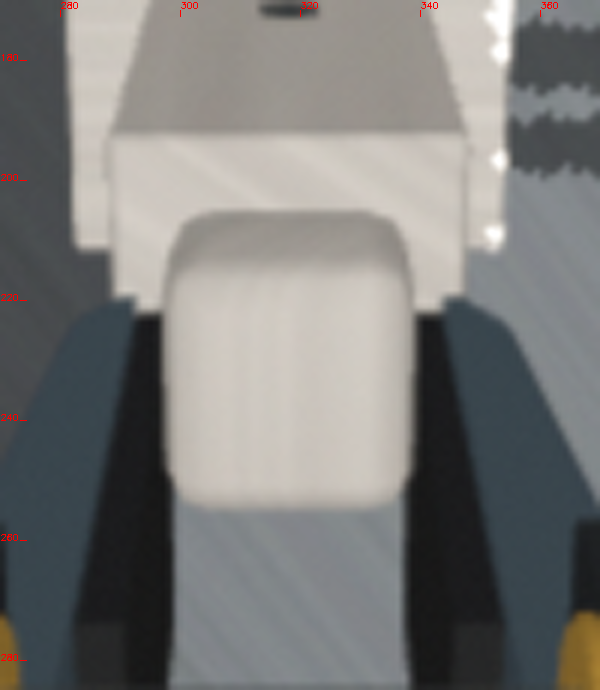

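Request:
jog_arm --plan '[0,0,0,0,0,0,0,0,0,0,0,0,0,0,0,0,0,0,0,0,0,0,0,0,0,0,0,0]' --claw 6.5

```text
time_s: 42.33
ee_pos: [544.4, 287.9, 109.2]
ee_rot: [148.6, 90.0, 23.1]
force: [-0.3, -0.8, 0.2]
gripper_width: 63.8
```

```bash
python3 - <<'E'
from h import *
im,c=grab("wrist"); crop(im,230,150,410,285,4,"pics/ac.png")
R=R_now(); s=env.state()["ee_pos"];print(s)
E
```

```text
[544.43928215 287.93699986 109.24465859]
```

View pics/ac.png

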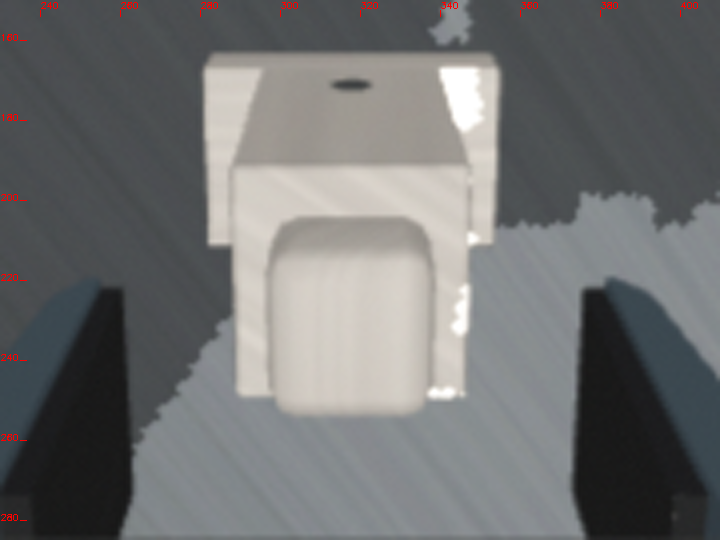

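```bash
python3 - <<'E'
from h import *
c=cam("wrist");R=R_now(); s=env.state()["ee_pos"]
for p,z in [((317,191),80),((317.5,249),80)]:
    P=toplane(c,p,z)[0]; print((R.T@(P-s)).round(1))
E
```

```text
[ 29.2  -1.  -31.9]
[29.2 -0.8  4. ]
```

Request:
jog_arm --plan '[0,-0.1,-0.7,0,0,0,-0.7,0,1.5,0,0,0,1.5,0,0,0,1,0,0,0,0,0,0,0,0,0,0,0]'

```text
time_s: 42.97
ee_pos: [551.7, 300.2, 68.8]
ee_rot: [-33.9, 89.9, -159.3]
force: [-0.3, 0.6, 0.3]
gripper_width: 64.8
```

Request:
jog_arm --plan '[0,0,0,0,0,0,0,0,0,0,0,0,0,0,0,0,0,0,0,0,0,0,0,0,0,0,0,0,0,0,0,0]' --claw 2 --newtons 30

```text
time_s: 43.63
ee_pos: [552.1, 300.0, 69.8]
ee_rot: [145.8, 89.9, 20.3]
force: [0.7, -0.1, 2.7]
gripper_width: 33.7
```

Request:
jog_arm --plan '[-1,0,0,0,-2,0,0,0,-3,0,0,0,-3,0,0,0,-3,0,0,0,-2,0,0,0,0,0,0,1,0,0,0,1,0,0,0,1,0,0,0,1,0,0,0,1,0,0,0,1]'

```text
time_s: 44.63
ee_pos: [550.8, 299.7, 208.6]
ee_rot: [1.4, 89.9, -160.3]
force: [0.3, -0.1, -3.8]
gripper_width: 34.1
```

```bash
python3 - <<'E'
from h import *
go([640,18.5,190],-88.25)
E
```

```text
ee [550.8 299.7 208.6] jaw -71.7 q6 99.2 tilt [-0.002 -0.001 -1.   ]
 turn units 2.75 (world -16.5 deg), q6->116-ish
 turn units -27.25 (world 163.5 deg), q6->-64-ish
 shift before turn (cm) [ 1.86 29.49  0.34]  after turn (cm) [ 1.84 28.37 -8.06]
```

Request:
jog_arm --plan '[0,0,0,1,0,0,0,1,0,0,0,0.75,0,1.6,-0.5,0,0,3.3,-0.9,0,0,3.3,-0.9,0,0,3.3,-0.9,0,0,3.3,-0.9,0,0,3.3,-0.9,0,0,3.3,-0.9,0,0,3.3,-1,0,0,2,-0.6,0]'

```text
time_s: 45.63
ee_pos: [636.2, 32.4, 208.6]
ee_rot: [39.8, 89.9, -138.2]
force: [0.5, 1.2, -4.3]
gripper_width: 33.7
```

Request:
jog_arm --plan '[0,1.1,-0.5,0,0,0.4,0,0,0,0,0,0,0,0,0,0]'

```text
time_s: 45.97
ee_pos: [641.1, 22.2, 209.0]
ee_rot: [-41.4, 89.9, 140.7]
force: [0.2, -0.2, -4.2]
gripper_width: 33.8
```

```bash
python3 - <<'E'
from h import *
go([640.5,19,84],-88.25)
im,c=grab("wrist"); cv2.imwrite("pics/ad.png",im[:,:,::-1])
E
```

```text
ee [641.1  22.2 209. ] jaw -87.9 q6 88.8 tilt [-0.001  0.001 -1.   ]
 turn units 0.06 (world -0.3 deg), q6->89-ish
 turn units -29.94 (world 179.7 deg), q6->-91-ish
 shift before turn (cm) [12.49  0.34  0.06]  after turn (cm) [12.49  0.34  0.05]
```

View pics/ad.png

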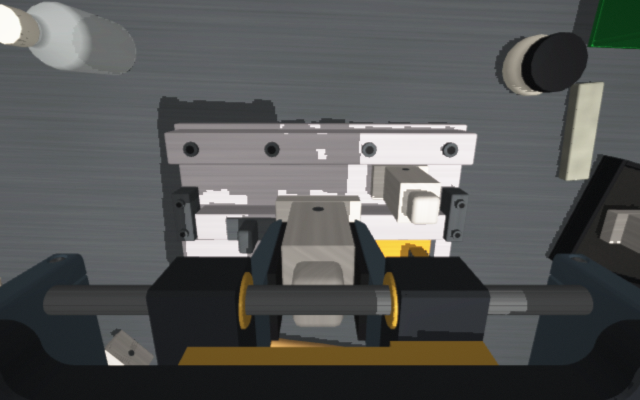

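Request:
jog_arm --plan '[2,0.3,0,0.06,2.5,0,0,0,2.5,0,0,0,2.2,0,0,0,1.5,0,0,0,0.8,0,0,0,0.5,0,0,0,0,0,0,0,0,0,0,0]'

```text
time_s: 46.77
ee_pos: [642.4, 18.6, 90.2]
ee_rot: [-173.7, 89.9, 8.0]
force: [0.1, 0.4, -3.4]
gripper_width: 33.7
```

Request:
jog_arm --plan '[0.2,0,0,0,0.15,0,0,0,0,0,0,0,0,0,0,0]'

```text
time_s: 47.1
ee_pos: [642.0, 17.9, 86.1]
ee_rot: [-173.3, 90.0, 8.4]
force: [0.0, 0.4, -4.1]
gripper_width: 33.9
```

Request:
jog_arm --plan '[0.15,0,0,0,0.1,0,0,0,0,0,0,0,0,0,0,0]'

```text
time_s: 47.43
ee_pos: [642.4, 17.9, 84.7]
ee_rot: [178.3, 89.9, -0.0]
force: [-1.4, -0.1, 6.6]
gripper_width: 33.8
```

Request:
jog_arm --plan '[0,0,0,0,0,0,0,0,0,0,0,0,0,0,0,0,0,0,0,0]' --claw 5.5

```text
time_s: 47.85
ee_pos: [641.9, 18.0, 83.0]
ee_rot: [-43.6, 90.0, 138.1]
force: [0.2, -0.2, -0.9]
gripper_width: 55.1
```

Request:
jog_arm --plan '[-2,0,0,0,-3,0,0,0,-4,0,0,0,-4,0,0,0,-4,-2,1,0,-2,-3,3,0,0,-3,3,0,0,-3,3,0,0,-3,3,0,0,-2,2,0,0,-2,2,0,0,0,0,0]'

```text
time_s: 48.85
ee_pos: [469.1, 188.9, 267.7]
ee_rot: [-44.0, 89.9, 138.0]
force: [-0.1, -0.3, -0.4]
gripper_width: 54.7
```

```bash
python3 - <<'E'
from h import *
im,c=grab("wrist"); cv2.imwrite("pics/ae.png",im[:,:,::-1]);np.savez("d.npz",**{k:c[k] for k in c})
im,c=grab("scene"); cv2.imwrite("pics/af.png",im[:,:,::-1])
print(env.state()["ee_pos"],R_now()[:,1])
E
```

```text
[472.39006502 186.7272516  267.65830142] [ 3.15561267e-02 -9.99501973e-01  1.33347679e-04]
```

View pics/ae.png

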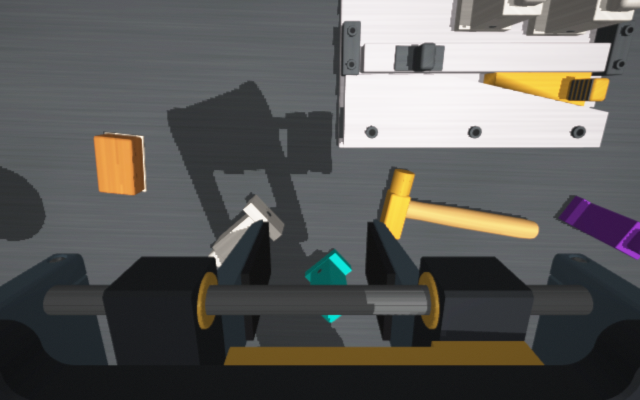

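View pics/af.png

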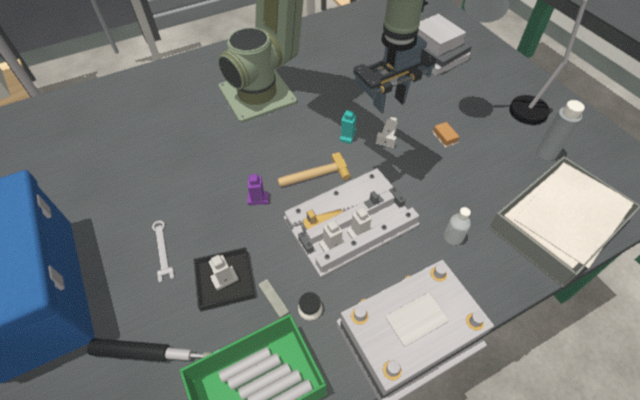

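```bash
python3 - <<'E'
from h import *
c=cam("scene"); d=np.load("d.npz"); cw={k:d[k] for k in d}
print("turq base", toplane(c,[(340,139),(351.7,143)],0).round(), "top",toplane(c,[(349,115)],100).round())
im=cv2.imread("pics/ae.png")[:,:,::-1]; crop(im,200,180,370,330,4,"pics/ae1.png")
im=cv2.imread("pics/af.png")[:,:,::-1]; crop(im,330,100,410,160,8,"pics/af1.png")
E
```

```text
turq base [[315. 145.   0.]
 [347. 169.   0.]] top [[326. 166. 100.]]
```

View pics/ae1.png

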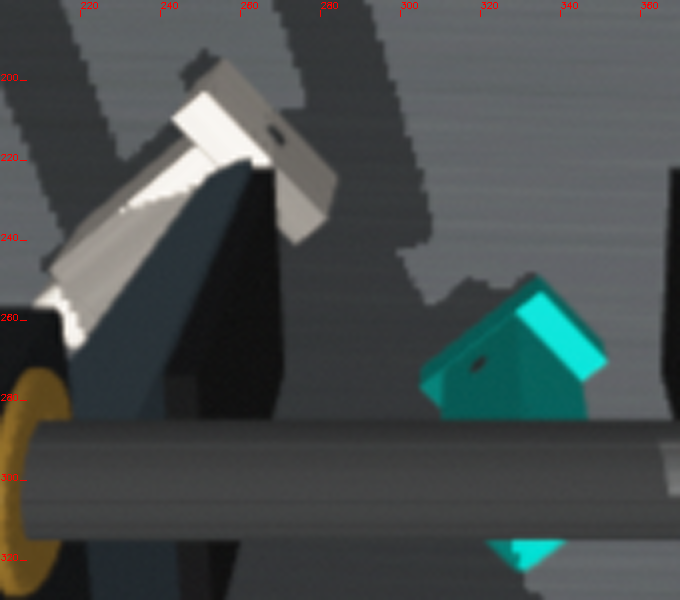

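View pics/af1.png

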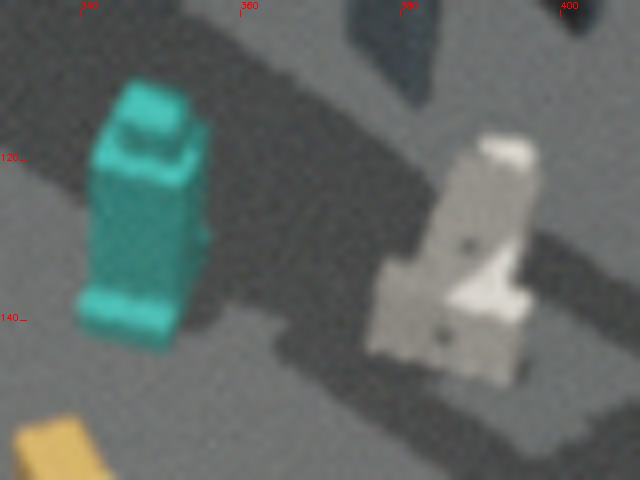

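```bash
python3 - <<'E'
from h import *
d=np.load("d.npz"); cw={k:d[k] for k in d}
P=toplane(cw,[(251.3,203),(281.7,233.8)],36); print(P.round(1),np.linalg.norm(P[0]-P[1]),P.mean(0)); e=P[1]-P[0]; print(np.degrees(np.arctan2(e[1],e[0]))%180-90)
ax=np.array([np.cos(np.radians(132)),np.sin(np.radians(132))]); g=P.mean(0)[:2]+96*ax
print(g)
go([*g,150],42)
E
```

```text
[[423.  268.7  36. ]
 [383.4 231.6  36. ]] 54.24044218279906 [403.1544196  250.13772721  36.        ]
-46.90483357145075
[338.91788139 321.47963046]
ee [472.4 186.7 267.7] jaw -88.2 q6 108.5 tilt [ 0.001 -0.    -1.   ]
 turn units 8.30 (world -49.8 deg), q6->158-ish
 turn units -21.70 (world 130.2 deg), q6->-22-ish
 shift before turn (cm) [ 11.75 -13.89  12.93]  after turn (cm) [11.75  0.9  18.96]
```

Request:
jog_arm --plan '[0.5,-2.8,2.6,0,0.5,-2.8,2.6,0,0.5,-2.8,2.6,0,0.5,-2.8,2.6,0,0.5,-2.7,2.5,0,0.5,0,0,-1.1,0.5,0,0,-1.1,0.5,0,0,-1.1,0.5,0,0,-1.1,0.5,0,0,-1.1,0,0,0,-1.1,0,0,0,-1.1]' --claw 6

```text
time_s: 49.95
ee_pos: [341.0, 320.9, 216.8]
ee_rot: [33.0, 90.0, -98.8]
force: [-0.1, 0.1, -0.6]
gripper_width: 59.9
```

Request:
jog_arm --plan '[0.5,0,0,-1.1,0.5,0,0,-1.1,0.5,0,0,-1.1,0.5,0,0,-1.1,0.5,0,0,-1.1,0.5,0,0,-1.1,0.5,0,0,-1.1,0.5,0,0,-1.1,0,0,0,-1.1,0,0,0,-1.1,0,0,0,-1.1,0,0,0,-1.1]'

```text
time_s: 50.95
ee_pos: [341.2, 321.1, 177.2]
ee_rot: [40.3, 90.0, -12.4]
force: [-0.2, -0.2, 0.1]
gripper_width: 60.1
```

Request:
jog_arm --plan '[0,0,0,-0.8,0,0,0,0,0,0,0,0]'

```text
time_s: 51.2
ee_pos: [340.7, 321.1, 177.2]
ee_rot: [39.7, 90.0, -8.6]
force: [-0.3, -0.3, -0.7]
gripper_width: 59.9
```

```bash
python3 - <<'E'
from h import *
go([338.9,321.5,150],42)
im,c=grab("wrist"); cv2.imwrite("pics/ag.png",im[:,:,::-1]);np.savez("d.npz",**{k:c[k] for k in c})
E
```

```text
ee [340.7 321.1 177.2] jaw 41.7 q6 0.2 tilt [ 0. -0. -1.]
 turn units -0.05 (world 0.3 deg), q6->-0-ish
 turn units 29.95 (world -179.7 deg), q6->180-ish
 shift before turn (cm) [ 2.72 -0.11 -0.15]  after turn (cm) [ 2.72 -0.11 -0.15]
```

View pics/ag.png

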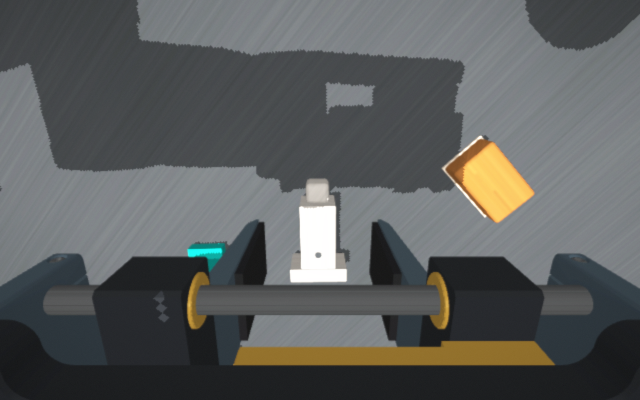

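```bash
python3 - <<'E'
from h import *
d=np.load("d.npz"); c={k:d[k] for k in d}; im=cv2.imread("pics/ag.png")[:,:,::-1]; crop(im,280,170,360,290,6,"pics/ag1.png")
R=R_now(); s=env.state()["ee_pos"]
for p,z in [((318,280),36),((317.5,196),36),((317,181),30),((317,178),6)]:
    P=toplane(c,p,z)[0]; print(p,(R.T@(P-s)).round(1))
E
```

```text
(318, 280) [141.3  -0.5  93.1]
(317.5, 196) [141.2  -0.9   5. ]
(317, 181) [147.2  -1.3  -7.7]
(317, 178) [171.2  -1.4  -4.5]
```

View pics/ag1.png

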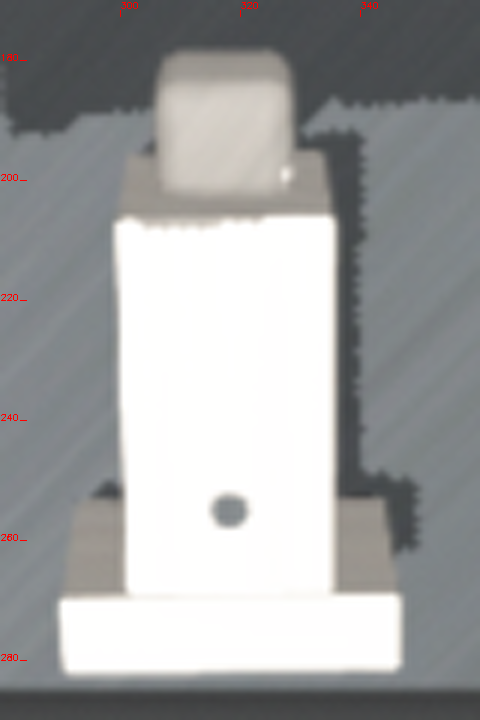

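Request:
jog_arm --plan '[3,-0.1,-0.3,0,3,0,0,0,3,0,0,0,3,0,0,0,1.8,0,0,0,1,0,0,0,0,0,0,0,0,0,0,0]'

```text
time_s: 51.92
ee_pos: [337.1, 322.9, 29.1]
ee_rot: [-89.4, 90.0, -137.6]
force: [0.6, 0.2, 0.5]
gripper_width: 60.3
```

Request:
jog_arm --plan '[0,0,0,0,0,0,0,0,0,0,0,0,0,0,0,0,0,0,0,0,0,0,0,0,0,0,0,0,0,0,0,0]' --claw 1.5 --newtons 4

```text
time_s: 52.58
ee_pos: [337.1, 323.2, 29.7]
ee_rot: [91.9, 90.0, 43.8]
force: [-0.1, 1.0, 3.2]
gripper_width: 21.3
```

Request:
jog_arm --plan '[-0.83,0,0.25,0,-0.83,0,0.25,0,-0.77,0,0.4,0,-0.77,0,0.4,0,-0.7,0,0.52,0,-0.7,0,0.52,0,-0.6,0,0.63,0,-0.6,0,0.63,0,-0.47,0,0.73,0,-0.47,0,0.73,0,-0.33,0,0.8,0,0,0,0,0]'

```text
time_s: 53.58
ee_pos: [377.3, 278.7, 101.2]
ee_rot: [79.5, 89.9, 31.3]
force: [-2.5, 1.9, 5.9]
gripper_width: 21.8
```

Request:
jog_arm --plan '[-1,0,0,0,-1,0,-0.5,0,-0.8,0,-0.5,0,0,0,0,0,0,0,0,0]' --newtons 5

```text
time_s: 54.0
ee_pos: [369.3, 286.7, 127.9]
ee_rot: [7.5, 90.0, -40.6]
force: [-1.3, 0.3, -2.7]
gripper_width: 21.7
```

```bash
python3 - <<'E'
from h import *
im,c=grab("side"); crop(im,170,90,320,230,4,"pics/ah2.png")
im,c=grab("wrist"); cv2.imwrite("pics/ah1.png",im[:,:,::-1])
E
```

```text
(no output)
```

View pics/ah1.png

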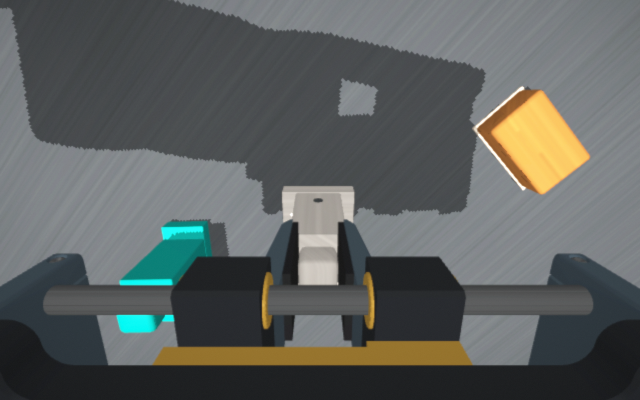

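View pics/ah2.png

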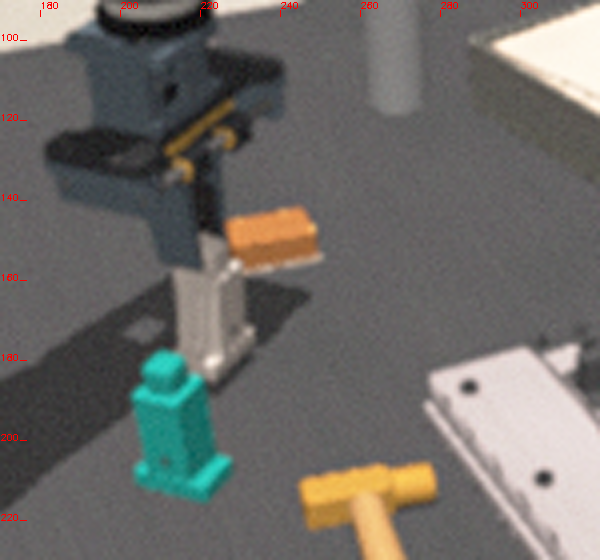

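Request:
jog_arm --plan '[0.6,0,0,0,0.5,0,0,0,0.3,0,0,0,0,0,0,0,0,0,0,0]'

```text
time_s: 54.52
ee_pos: [369.2, 286.6, 113.5]
ee_rot: [-95.2, 89.9, -143.3]
force: [0.5, 0.4, -2.3]
gripper_width: 21.9
```

Request:
jog_arm --plan '[0.2,0,0,0,0.1,0,0,0,0,0,0,0]'

```text
time_s: 54.77
ee_pos: [369.8, 287.2, 111.7]
ee_rot: [93.1, 89.9, 45.0]
force: [-0.2, 0.0, 1.6]
gripper_width: 22.0
```

```bash
python3 - <<'E'
from h import *
im,c=grab("wrist"); crop(im,270,170,370,285,6,"pics/ai.png")
E
```

```text
(no output)
```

View pics/ai.png

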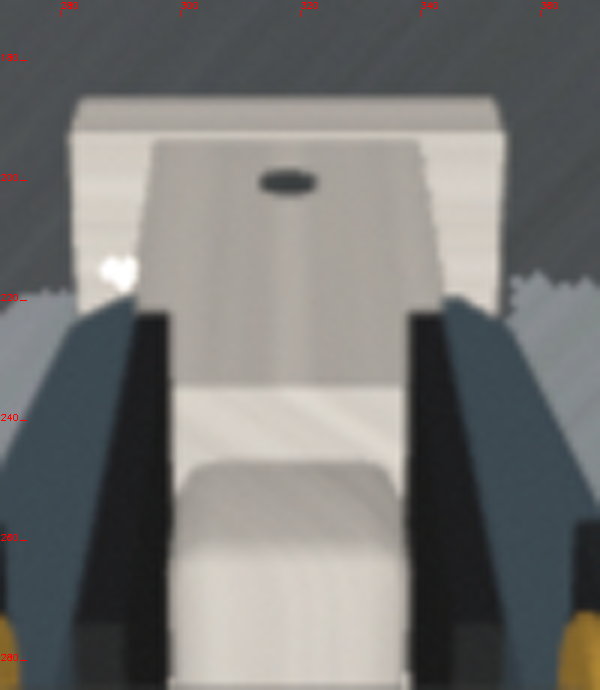

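Slightly over-rotated, about 6° toward +z. I'll ease it back by −z.

Request:
jog_arm --plan '[0,0,-0.4,0,0,0,-0.4,0,0.1,0,-0.2,0,0,0,0,0,0,0,0,0]'

```text
time_s: 55.23
ee_pos: [362.4, 294.6, 110.3]
ee_rot: [159.2, 90.0, 111.1]
force: [-1.3, -0.5, 4.0]
gripper_width: 21.8
```

```bash
python3 - <<'E'
from h import *
im,c=grab("wrist"); crop(im,270,170,370,285,6,"pics/aj.png")
E
```

```text
(no output)
```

View pics/aj.png

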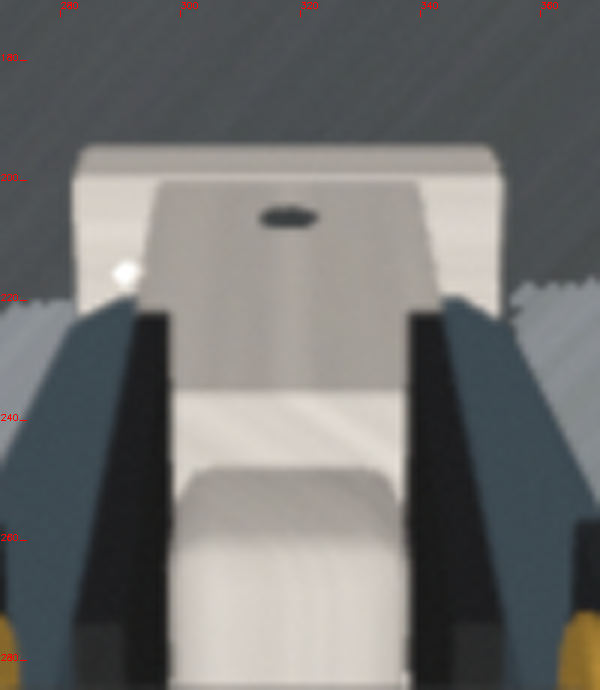

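```bash
python3 - <<'E'
from h import *
c=cam("wrist"); P=toplane(c,(318,199.5),14)[0]; print(proj(c,P+[0,0,66]))
E
```

```text
[[318.05423582 233.86520435]]
```

Predicted row for a vertical face is 234 and I see 235, so it's upright. Releasing.

Request:
jog_arm --plan '[0,0,0,0,0,0,0,0,0,0,0,0,0,0,0,0,0,0,0,0,0,0,0,0,0,0,0,0]' --claw 6.5

```text
time_s: 55.87
ee_pos: [362.7, 294.2, 110.0]
ee_rot: [87.8, 90.0, 39.7]
force: [-0.7, -0.6, -0.0]
gripper_width: 64.1
```

```bash
python3 - <<'E'
from h import *
im,c=grab("wrist"); crop(im,230,150,410,300,4,"pics/ak.png")
c=cam("wrist");R=R_now(); s=env.state()["ee_pos"]; print(s)
for p,z in [((318,199),14),((318,235),80)]:
    P=toplane(c,p,z)[0]; print((R.T@(P-s)).round(1))
E
```

```text
[362.70112127 294.18906213 110.03913347]
[96.  -0.5 -6.7]
[30.  -0.5 -5.7]
```

View pics/ak.png

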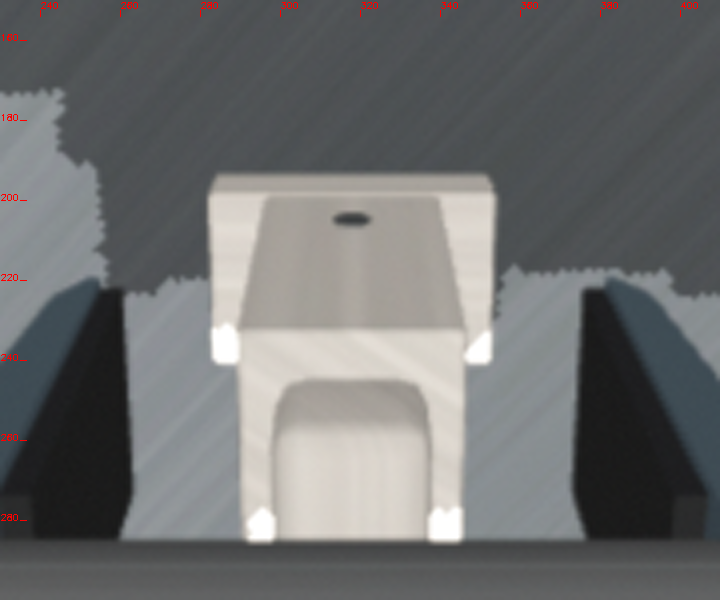

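Request:
jog_arm --plan '[0,0,0.6,0,0,0,0.5,0,1.5,0,0,0,1.5,0,0,0,1,0,0,0,0,0,0,0,0,0,0,0]'

```text
time_s: 56.5
ee_pos: [370.1, 285.6, 69.8]
ee_rot: [-93.9, 89.9, -142.0]
force: [-0.4, -0.3, -0.7]
gripper_width: 64.7
```

Request:
jog_arm --plan '[0,0,0,0,0,0,0,0,0,0,0,0,0,0,0,0,0,0,0,0,0,0,0,0,0,0,0,0,0,0,0,0]' --claw 2 --newtons 30

```text
time_s: 57.17
ee_pos: [370.1, 286.1, 70.4]
ee_rot: [88.3, 90.0, 40.2]
force: [-0.3, -0.5, 4.8]
gripper_width: 33.9
```

Request:
jog_arm --plan '[-1,0,0,0,-2,0,0,0,-3,0,0,0,-3,0,0,0,-3,0,0,0,-2,0,0,0,0,0,0,-1,0,0,0,-1,0,0,0,-1,0,0,0,-1,0,0,0,-1,0,0,0,-1]'

```text
time_s: 58.17
ee_pos: [369.5, 285.7, 209.2]
ee_rot: [-134.6, 89.9, -146.4]
force: [-0.2, 0.0, -2.7]
gripper_width: 33.8
```

```bash
python3 - <<'E'
from h import *
go([639,99,190],91.75)
E
```

```text
ee [369.5 285.7 209.2] jaw 78.2 q6 -41.9 tilt [-0.002 -0.001 -1.   ]
 turn units -2.26 (world 13.6 deg), q6->-55-ish
 turn units 27.74 (world -166.4 deg), q6->125-ish
 shift before turn (cm) [  1.9  -12.75  30.21]  after turn (cm) [  1.91 -19.48  26.37]
```

Request:
jog_arm --plan '[0,0,0,-1,0,0,0,-1,0,0,0,-0.26,0,-1.2,1.5,0,0,-2.2,3,0,0,-2.2,3,0,0,-2.2,3,0,0,-2.2,3,0,0,-2.2,3,0,0,-2.2,3,0,0,-2.2,3,0,0,-1.5,2,0]'

```text
time_s: 59.17
ee_pos: [621.7, 108.9, 208.6]
ee_rot: [-116.9, 89.9, -115.5]
force: [0.2, -0.2, -2.6]
gripper_width: 33.8
```

Request:
jog_arm --plan '[0,-1.2,1.4,0,0,-0.3,0.3,0,0,0,0,0,0,0,0,0]'

```text
time_s: 59.5
ee_pos: [635.9, 97.1, 209.1]
ee_rot: [169.2, 89.8, 170.7]
force: [-1.4, -0.6, -3.3]
gripper_width: 34.2
```

```bash
python3 - <<'E'
from h import *
go([638,98,84],91.75)
im,c=grab("wrist"); cv2.imwrite("pics/al.png",im[:,:,::-1])
im,c=grab("scene"); crop(im,270,120,430,290,4,"pics/am.png")
E
```

```text
ee [635.9  97.1 209.1] jaw 91.4 q6 -83.8 tilt [-0.003  0.    -1.   ]
 turn units -0.05 (world 0.3 deg), q6->-84-ish
 turn units 29.95 (world -179.7 deg), q6->96-ish
 shift before turn (cm) [12.51  0.08  0.25]  after turn (cm) [12.51  0.07  0.25]
```

View pics/al.png

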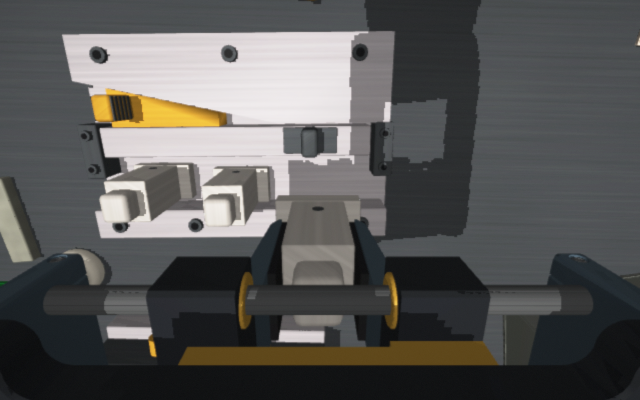

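View pics/am.png

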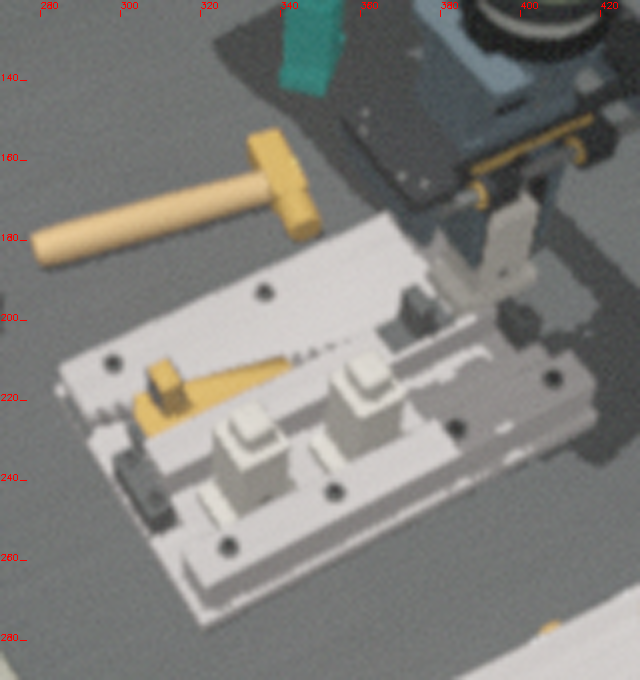

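Request:
jog_arm --plan '[2,0.1,0.2,-0.05,2.5,0,0,0,2.5,0,0,0,2.2,0,0,0,1.5,0,0,0,0.8,0,0,0,0.5,0,0,0,0,0,0,0,0,0,0,0]'

```text
time_s: 60.35
ee_pos: [639.3, 98.3, 91.1]
ee_rot: [9.8, 89.9, 11.6]
force: [0.1, -0.7, -4.0]
gripper_width: 33.7
```

Request:
jog_arm --plan '[0.2,0,0,0,0.15,0,0,0,0,0,0,0,0,0,0,0]'

```text
time_s: 60.68
ee_pos: [639.0, 97.8, 86.9]
ee_rot: [13.6, 90.0, 15.4]
force: [0.1, 0.3, -2.3]
gripper_width: 34.0
```

Request:
jog_arm --plan '[0.15,0,0,0,0.1,0,0,0,0,0,0,0,0,0,0,0]'

```text
time_s: 61.02
ee_pos: [639.4, 97.8, 85.4]
ee_rot: [5.7, 89.9, 7.4]
force: [-1.8, 0.1, 5.1]
gripper_width: 33.9
```

Request:
jog_arm --plan '[0,0,0,0,0,0,0,0,0,0,0,0,0,0,0,0,0,0,0,0]' --claw 5.5

```text
time_s: 61.43
ee_pos: [638.8, 97.8, 83.8]
ee_rot: [165.2, 90.0, 167.0]
force: [-0.5, 0.3, -0.2]
gripper_width: 54.6
```

Request:
jog_arm --plan '[-2,0,0,0,-3,0,0,0,-4,0,0,0,-4,0,0,0,-4,-2,-1,0,-2,-3,-3,0,0,-3,-3,0,0,-2,-2,0,0,0,0,0,0,0,0,0]'

```text
time_s: 62.27
ee_pos: [556.0, 0.2, 268.8]
ee_rot: [17.0, 89.9, 18.7]
force: [-0.2, 0.1, 0.2]
gripper_width: 55.1
```

```bash
python3 - <<'E'
from h import *
im,c=grab("wrist"); cv2.imwrite("pics/an.png",im[:,:,::-1]);np.savez("d.npz",**{k:c[k] for k in c})
im,c=grab("scene"); crop(im,270,140,430,290,4,"pics/ao.png")
im,c=grab("side"); crop(im,265,110,405,265,4,"pics/ap.png")
print(env.state()["ee_pos"],R_now()[:,1])
E
```

```text
[557.33541231   1.57700678 267.9302026 ] [-3.12146325e-02  9.99512606e-01  4.45025642e-04]
```

View pics/an.png

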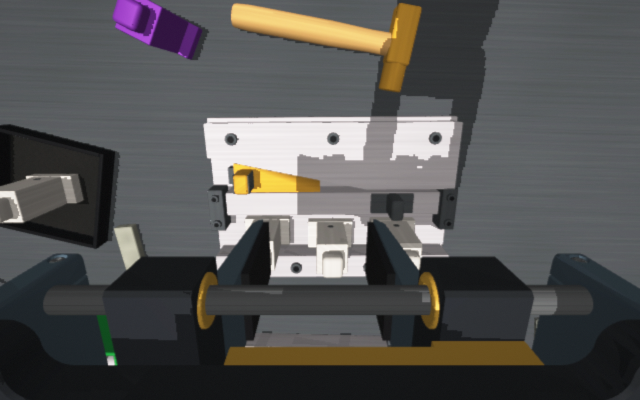

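View pics/ao.png

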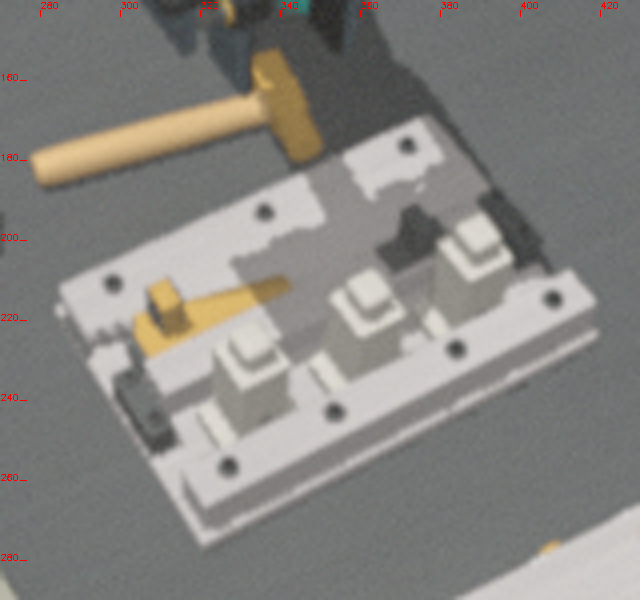

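View pics/ap.png

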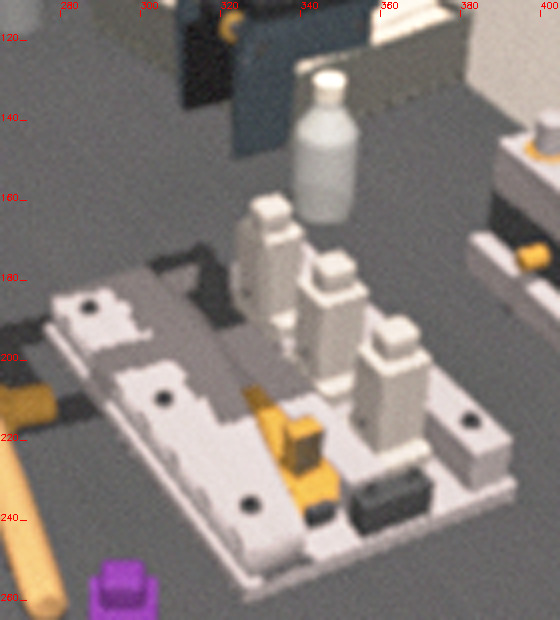

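All three stand upright. Now for the wedge tab.

```bash
python3 - <<'E'
from h import *
d=np.load("d.npz"); c={k:d[k] for k in d}; im=cv2.imread("pics/an.png")[:,:,::-1]; crop(im,200,110,330,240,5,"pics/an1.png")
print(toplane(c,[(242,184)],78))
go([564.5,-83,73.5],91.75)
E
```

```text
[[564.78859562 -80.66307468  78.        ]]
ee [557.3   1.6 267.9] jaw 91.8 q6 -92.8 tilt [ 0.  0. -1.]
 turn units 0.01 (world -0.0 deg), q6->-93-ish
 turn units -29.99 (world 180.0 deg), q6->-273-ish
 shift before turn (cm) [19.44 -8.48  0.45]  after turn (cm) [19.44 -8.48  0.45]
```

View pics/an1.png

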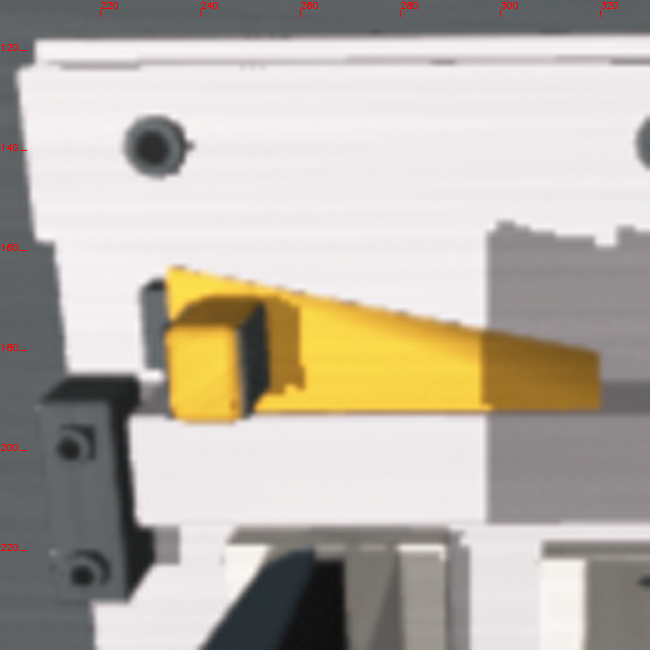

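Request:
jog_arm --plan '[1,-2.1,0.1,0,1,-2.1,0.1,0,1,-2.1,0.1,0,1,-2.1,0.1,0,3,0,0,0,3,0,0,0,3,0,0,0,3,0,0,0,2,0,0,0,1.4,0,0,0,0,0,0,0,0,0,0,0]'

```text
time_s: 63.42
ee_pos: [563.6, -82.2, 73.2]
ee_rot: [163.0, 89.9, 164.8]
force: [0.7, 0.4, 0.7]
gripper_width: 55.0
```

Request:
jog_arm --plan '[0,0,0,0,0,0,0,0,0,0,0,0,0,0,0,0,0,0,0,0,0,0,0,0,0,0,0,0,0,0,0,0]' --claw 0.5 --newtons 25

```text
time_s: 64.08
ee_pos: [563.3, -82.5, 74.6]
ee_rot: [51.3, 90.0, 53.1]
force: [-0.2, 3.0, 2.7]
gripper_width: 15.7
```

Pinched. I'll push along the ramp slowly.

Request:
jog_arm --plan '[0,0.4,0.085,0,0,0.4,0.085,0,0,0.4,0.085,0,0,0.4,0.085,0,0,0.4,0.085,0,0,0.4,0.085,0,0,0.4,0.085,0,0,0.4,0.085,0,0,0.4,0.085,0,0,0.4,0.085,0,0,0,0,0]'

```text
time_s: 65.0
ee_pos: [570.5, -42.1, 74.6]
ee_rot: [-76.6, 90.0, -74.8]
force: [-0.7, -0.3, 5.1]
gripper_width: 15.7
```

Request:
jog_arm --plan '[0,0.4,0.085,0,0,0.4,0.085,0,0,0.4,0.085,0,0,0.4,0.085,0,0,0.4,0.085,0,0,0,0,0,0,0,0,0]'

```text
time_s: 65.58
ee_pos: [573.9, -22.4, 74.6]
ee_rot: [-122.6, 90.0, -120.8]
force: [-2.0, -2.1, 4.7]
gripper_width: 16.2
```

Request:
jog_arm --plan '[0,0.3,0.064,0,0,0.3,0.064,0,0,0.3,0.064,0,0,0.3,0.064,0,0,0,0,0]'

```text
time_s: 66.0
ee_pos: [576.0, -10.7, 74.6]
ee_rot: [-113.1, 89.9, -111.2]
force: [-2.5, -3.7, 5.6]
gripper_width: 16.0
```

```bash
python3 - <<'E'
from h import *
im,c=grab("scene"); crop(im,270,140,430,290,4,"pics/aq.png")
im,c=grab("side"); crop(im,265,110,405,265,4,"pics/ar.png")
E
```

```text
(no output)
```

View pics/aq.png

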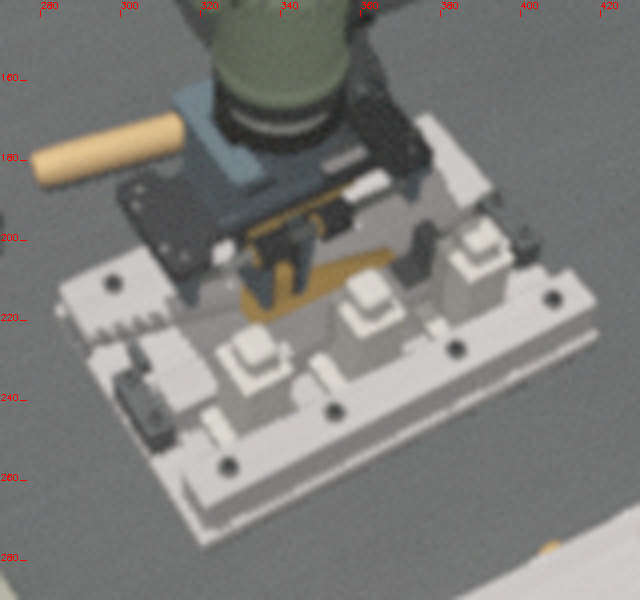

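View pics/ar.png

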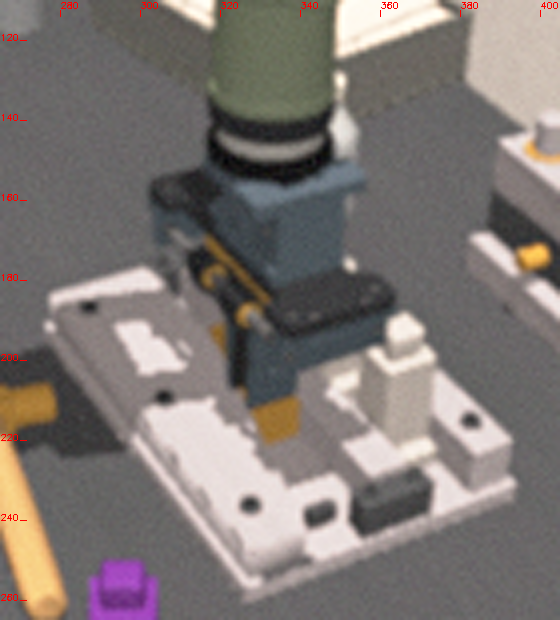

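Request:
jog_arm --plan '[0,0.2,0.043,0,0,0.2,0.043,0,0,0.2,0.043,0,0,0,0,0,0,0,0,0]'

```text
time_s: 66.52
ee_pos: [576.9, -5.4, 74.6]
ee_rot: [-113.4, 89.9, -111.5]
force: [-3.3, -5.8, 6.5]
gripper_width: 15.9
```

Request:
jog_arm --plan '[0,0.15,0.032,0,0,0.15,0.032,0,0,0.15,0.032,0,0,0,0,0,0,0,0,0]'

```text
time_s: 66.93
ee_pos: [577.1, -3.6, 74.6]
ee_rot: [-110.0, 89.6, -108.2]
force: [-4.9, -15.9, 7.3]
gripper_width: 15.9
```

Request:
jog_arm --plan '[0,0.1,0.02,0,0,0.1,0.02,0,0,0,0,0,0,0,0,0,0,0,0,0,0,0,0,0]'

```text
time_s: 67.43
ee_pos: [577.1, -3.4, 74.6]
ee_rot: [-109.1, 89.4, -107.2]
force: [-5.5, -22.1, 7.1]
gripper_width: 15.9
```

Request:
jog_arm --plan '[0,-0.35,-0.07,0,0,0,0,0,0,0,0,0]'

```text
time_s: 67.68
ee_pos: [577.1, -3.6, 74.6]
ee_rot: [-114.9, 89.8, -113.1]
force: [-3.6, -9.6, 6.8]
gripper_width: 15.9
```

Request:
jog_arm --plan '[0,0,0,0,0,0,0,0,0,0,0,0,0,0,0,0,0,0,0,0,0,0,0,0]' --claw 5

```text
time_s: 68.18
ee_pos: [578.0, -1.1, 74.0]
ee_rot: [94.2, 90.0, 96.0]
force: [-0.1, 0.2, 1.0]
gripper_width: 49.2
```

Request:
jog_arm --plan '[-1,0,0,0,-3,0,0,0,-4,0,0,0,-4,0,0,0,-4,0,-1,0,-3,0,-3,0,0,0,-4,0,0,0,-4,0,0,0,-2,0,0,0,0,0]'

```text
time_s: 69.02
ee_pos: [434.1, -5.6, 264.9]
ee_rot: [170.0, 90.0, 171.7]
force: [-0.5, -0.5, 0.8]
gripper_width: 50.2
```

```bash
python3 - <<'E'
from h import *
im,c=grab("wrist"); cv2.imwrite("pics/as.png",im[:,:,::-1]);np.savez("d.npz",**{k:c[k] for k in c})
im,c=grab("scene"); cv2.imwrite("pics/at0.png",im[:,:,::-1]); crop(im,270,140,430,290,4,"pics/at.png")
im,c=grab("side"); crop(im,265,110,405,265,4,"pics/au.png")
print(env.state()["ee_pos"],env.state()["force"])
E
```

```text
[439.26422398  -5.64422234 264.56354251] [ 0.03246159  0.16833492 -0.3643626 ]
```

View pics/as.png

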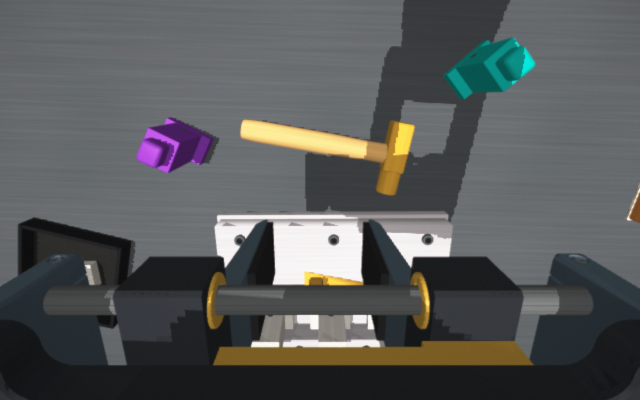

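View pics/at.png

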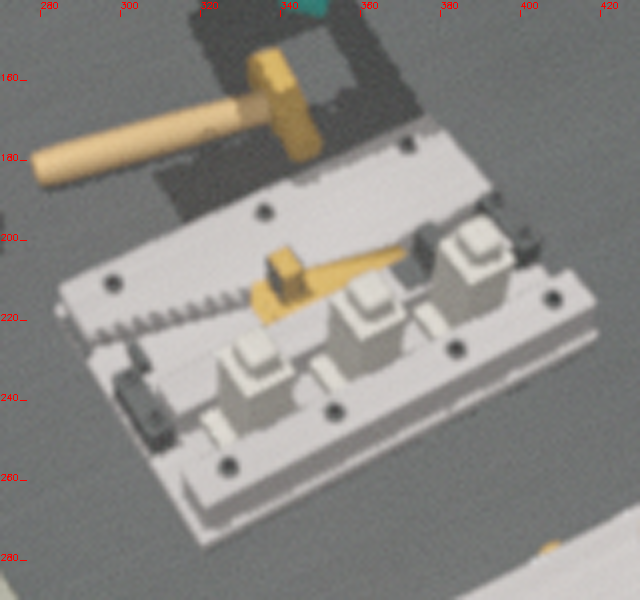

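View pics/au.png

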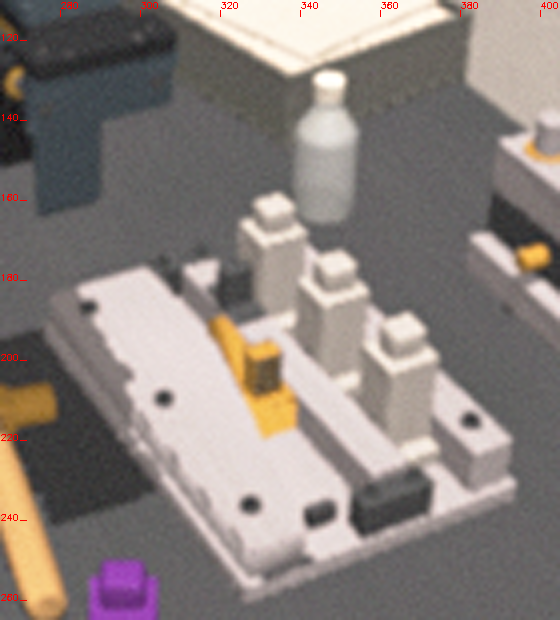

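View pics/at0.png

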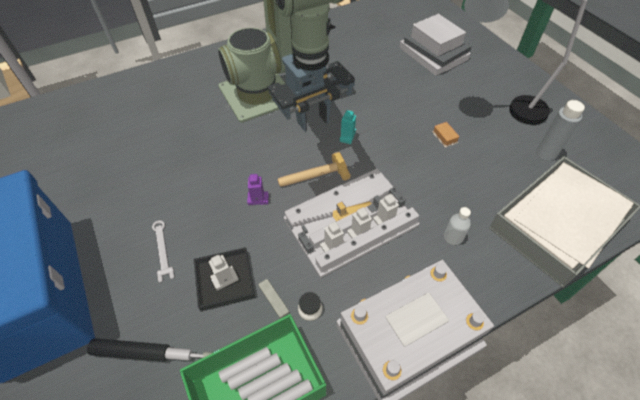

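Everything is in place, the bystanders haven't moved, and the robot is clear. Handing in.

```bash
python3 - <<'E'
from h import *
a=cv2.imread("pics/a_scene.png").astype(int); b=cv2.imread("pics/at0.png").astype(int)
for n,(x0,y0,x1,y1) in dict(wrench=(145,215,180,285),purple=(243,170,272,208),turq=(338,105,352,145),hammer=(275,160,335,190),oilstone=(255,275,290,320),jar=(295,288,325,322),bottle=(440,205,475,248),block=(430,120,462,148)).items():
    print(n,np.abs(a-b)[y0:y1,x0:x1].mean().round(1))
print(env.job_done(), env.state()["time_s"])
E
```

```text
wrench 2.4
purple 2.4
turq 19.8
hammer 8.9
oilstone 2.4
jar 2.7
bottle 2.3
block 2.4
the job is handed in; nothing more can be done
the job is handed in; nothing more can be done
```

I finished the changeover and handed it in; the last move ended at about 69 s of the 210 s. `job_done()` gives no verdict.

**What I did, in order:**
1. Drew the thumb wedge back against its stop.
2. Slid the clamp bar open.
3. Carried the finished insert upright into the black tray.
4. Stood the three fallen inserts on their heels between the bar and the fixed jaw.
5. Pushed the wedge in until it jammed. It came tight at about 80 mm of travel, and I pushed to about 22 N, slightly over the suggested 10 to 20 N.

**Last checks:**
- **Inserts:** the final pictures show all three upright and square in the nest, and the finished one standing in the tray.
- **Other things on the bench:** six of the eight spots I compared with the first picture showed only noise-level differences. The turquoise look-alike (19.8) and the hammer (8.9) showed larger ones. Both were in the arm's view or shadow then, and by eye neither had moved.
- **Not measured:** I judged the clamping tight from the push force, and did not measure the final bar gap.

**What went less smoothly:**
- **Hard press:** while setting the first insert down, the fingertips pressed on its shoulders and the wrist force read about 52 N. That is under the 120 N wrist limit. The 40 N limit is for the arm and gripper body; I took fingertip contact not to count towards it.
- **Wedge stop:** the force reached about 42 N when I drew the wedge back onto its stop.
- **Re-grip:** my first grip on that insert held too firmly to let it swing upright, so I set it down and gripped it again at the core end.

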